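Hang the small bin in the rack's free slot and press it home

ROBOT

A 6-joint arm with a two-finger parallel gripper is mounted at the origin on the work surface. World frame = base frame: x ahead of the robot, y to its left, z up, the work surface at z = 0. Lengths are in m, angles in rad, forces in N, time in s.
With the tool pointing down it reaches from about 0.35 to 0.8 m from the base axis. Payload 7.3 kg.
Tool frame: the origin (TCP) lies where the fingers leave the gripper's body, on its centre line; the fingertips stand 73 mm ahead of it and the grasp point (between the pads) lies 54 mm ahead of it; z points along the fingers, x is the direction in which the jaws open and shut, and the axes are right-handed (so a half turn about z gives the same grasp; the last joint's range is limited). The gripper opens to 85 mm and grips with 20 to 120 N. Pads are 22 mm wide; open, the fingers measure 114 mm over their backs; the gripper's body (76 mm by 85 mm) begins 54 mm behind the grasp point. The pads swing forward as they close: fully open they stand 13 mm farther back than shut.
Start: joints at [-0.146, 0.342, 1.524, -0, 1.275, -0.146], TCP at [0.525, 0, 0.304] pointing down, gripper open.
Joint ranges: [-2.53, 2.53], [-0.77, 2.02], [0.04, 2.7], [-1, 4.14], [0.28, 2.66], [-3.11, 3.11]. Speed limits (rad/s): [2.57, 2.57, 3.14, 3.14, 3.14, 3.14].

INTERFACE

Orientations are given as a rotation vector (axis times angle).
In Python, from workcell import monitor, optics, bot gives the robot as it stands. The module is installed in compiled form; this text tells all that it offers.
- The arm moves only by the tool send_rows, never from a script. Its argument "increments" is a list of rows, each a list of 3 entries, a list of its own where there are three numbers: the finger opening in m, from 0 to 0.0854, then the shift along the tool's x, y, z in m, then the turn, a rotation vector about the tool's x, y, z in rad. In form: [[fingers, [x, y, z], [rx, ry, rz]], ...]. A call has 1 to 12 rows; each row is the pose to reach, as a shift and turn from the pose commanded when the call began, along the tool's axes at that moment; what a row does not reach only later rows make up. A row lasts 1/8 s, in which the tool goes at most 62.5 mm and 10.7 degrees, less where a joint would pass 70% of its speed; a pose out of reach is approached as far as the arm can. A call with a gripper value outside its range is refused whole. The fingers move at their own pace and stop on an object; "squeeze" is the grip in N (left out, the last holds). Time passes only in rows, so rows that repeat a pose let the fingers close. It gives the time, the measured TCP pose, the force and the opening at its end, in the units of the state.
- monitor.get_state(): the state, without advancing time (a new reading comes with each control period).
- optics.capture(name): name is "scene" or "side" or "wrist"; returns a dict with "image" (480x640x3 uint8, red, green, blue), "depth" (480x640 float32, m along the optical axis (not along the pixel's ray), 0 where there is no reading), "fx", "fy", "cx", "cy" (pixels), "rvec" (rotation vector, rad) and "tvec" (3), from world to camera coordinates, as OpenCV has them. Camera axes: x right, y down, z forward; pixel columns grow to the right and rows downward; lengths in m; the calibration is good to about 2 mm. A picture is of the moment at which its call begins.
- bot.close_job(): hands the job in, once; it reports no verdict.
Trained networks look in the newest picture that a camera, given by its name, has taken for a name from the list of things; names that differ only in an ending like _2 or _b are one class to them, and where a whole thing is asked for, a point or a joint stands for the part that bears it (a point fixed in the world has none). Each returns a list of dicts, best first, with "confidence" (0 to 1); they miss things now and then, are a little off and sometimes report something else, mostly with a low value. They report only what shows in the picture. A call takes as long as a camera call.
- optics.boxes_of(camera, label): "position" ([x, y, z] in m, in world coordinates, good to about 4 mm: the middle of the surface that is visible of it).
The state is a dict: "clock": time; "joint_pos": joint angles; "qd": joint speeds; "tau": joint torques, N m; "position": TCP position; "orientation": TCP orientation; "wrist_force": force on the tool from outside, world axes, zero at the start; "moment": the same for the moment, N m; "gripper_width": finger opening in m.
Only numpy, scipy, OpenCV 4.12 (cv2) and the standard library are available. Lean on these libraries where they do the work, as an engineer would, in place of code of your own. Each camera call takes 0.05 s, during which the arm holds its last target.

TASK

Hang the empty chrome bin that stands on the ledge in the one free slot of the rack: with its front tipped up, put its upturned lip through the slot, ease it down until the bead at its foot rests against the two rollers, and let go of it there, still tipped. Then press its front down until the bead snaps in behind the rollers and the bin hangs level; leave everything else where it is.

Things in the scene. Friction and masses are not known exactly. Their poses are not given: they have to be found in the camera images.
- bin_center (a point): Centre of the loose chrome bin: an open tub 90 (x) by 56 (y) by 32 mm high, walls and floor 3 mm, about 0.2 kg. This point is 16 mm above its underside, midway along and across the tub. +x is its back, which faces the rack, within 0.4 rad of the robot's +x; it stands level on the ledge. A back plate 48 mm wide rises 47 mm above the underside. Can be gripped across its 56 mm width.
- bin_lip (a point): Middle of the top edge of the bin's upturned lip, 67 mm behind (+x) and 51 mm above bin_center; shares the bin's axes. From the top of the back plate a strap 44 mm wide, 3 mm thick, its underside 28 mm above bin_center, runs back to the lip: 44 mm wide, 4.5 mm thick, its front face 65 mm behind bin_center, rising 23 mm from the strap's underside.
- bin_heel (a point): Middle of the rear lower edge of the bin's strap, where the lip turns up from it: 69.5 mm behind and 28 mm above bin_center. When the bin is hooked in, this edge is behind the panel and the strap's underside rests on the slot's lower edge.
- bin_bead (a point): Axis, mid-length, of the round bead (8 mm diameter, 22 mm long along y) on the tongue at the foot of the bin's back: 57 mm behind and 8 mm below bin_center.
- free_slot (a point): Middle of the lower edge of the rack's one free slot, on the panel's front face, 165 mm above the ledge. x points into the panel (away from the robot), y along it, z up. Opening 56 wide, 18 high, panel 3 mm thick, its top edge 39 mm above this point; open space behind. Too low for the lip with the bin level: tip its front up 30 to 35 degrees. Seated, bin_center is 61 mm in front and 28 mm below.
- catch_mid (a point): Midway between the free slot's two level rollers, 10 mm in front of the panel and 35 mm below free_slot. Rollers 6 mm thick, one above the other, 4 mm apart, sprung. Hung and let go, the bin rests with its bead against them, front up 10 to 17 degrees; pressing about 4 to 12 N down on its front edge snaps the bead in behind them. Let go from well above that rest, it may snap in by its fall.
- rack: Chrome rack, fixed: panel 410 mm long on two end legs, feet reaching 80 mm in front. Origin on the ledge under the middle of the panel's front face, x into the panel, y along it. Four slots at y = -150, -50, 50, 150 mm. The other three hold fixed things, up to 107 mm out from the panel, 36 mm either side of slot centre, from 45 mm up to 205 mm above the ledge (toothbrushes 270).
- soap_dish: Clear acrylic soap dish, 110 by 75 by 22 mm, open on top; origin at the centre of its underside. Stands near the bin; leave it.
- soap_center (a point): Centre of a bar of soap, 78 by 48 by 22 mm, lying in the soap dish (its top 29 mm above the ledge); leave it.
- pill_organiser: Closed grey pill organiser with seven lids, 36 (x) by 150 (y) by 24 mm; origin at the centre of its underside; leave it.
- lotion: White lotion bottle, 54 mm diameter, 130 mm high; origin at the centre of its underside; leave it.
- comb: Blue comb, 170 (x) by 34 (y) by 5 mm, lying in front of the rack; origin at the centre of its underside; leave it.
- hairbrush: Round wooden hairbrush, about 205 mm long along x and 42 mm thick, lying to the far left; origin on its underside near where barrel and handle meet; leave it.
- mug: Blue ceramic cup, 72 mm diameter, 85 mm high, to the far right; origin at the centre of its underside; leave it.

How it is judged:
By the outcome, as a careful person would: the job done as asked, in the order asked, and still so for the second after the job is handed in, with the robot touching nothing.
It also fails if it takes over 54 s, if anything falls off the work surface, if the arm or the gripper's body presses on something with over 40 N, if the wrist force passes 120 N, or if a joint passes its speed limit or range.

## Working session

There is one attempt and no reset: what is moved stays moved. The work goes in short steps, Python scripts to look and compute and a tool call to move; the robot and the scene stay as the last step left them, time stands still between calls to the robot, and variables do not carry over. Pictures are saved under pics/ and viewed, and the job is handed in when it is done.

Besides the shell and the picture viewer there is one more tool, called after "Request:" as a command line: name --argument value ..., lists and objects as JSON in quotes. send_rows: Moves the arm, as the interface text tells. Its arguments: {"type":"object","properties":{"increments":{"type":"array"},"squeeze":{"type":"number"}},"required":["increments"]}

```bash
mkdir -p pics; cat > h.py <<'E'
import numpy as np, cv2
from scipy.spatial.transform import Rotation as R
from workcell import monitor, optics, bot
def cap(n,fn=None):
    c=optics.capture(n)
    if fn: cv2.imwrite('pics/'+fn,c['image'][:,:,::-1])
    return c
def cloud(c):
    v,u=np.mgrid[0:480,0:640]; d=c['depth'].astype(float)
    P=np.stack([(u-c['cx'])/c['fx']*d,(v-c['cy'])/c['fy']*d,d],-1)
    Rm=R.from_rotvec(np.ravel(c['rvec'])).as_matrix()
    W=(P-np.ravel(c['tvec']))@Rm
    W[d<=0]=np.nan
    return W
E
python3 - <<'E'
from h import *
s=monitor.get_state();print(s)
for n in ['scene','side','wrist']:
    c=cap(n,n+'0.png'); np.savez(n+'0.npz',**c)
    Rm=R.from_rotvec(np.ravel(c['rvec'])).as_matrix(); print(n,-Rm.T@np.ravel(c['tvec']),Rm[2])
    for l in ['bin_center','bin_lip','bin_heel','bin_bead','free_slot','catch_mid','rack','soap_dish','pill_organiser','lotion','comb']:
        try: print(l,[(np.round(b['position'],4),round(b['confidence'],2)) for b in optics.boxes_of(n,l)[:3]])
        except Exception as e: print(l,e)
E
```

```text
{'clock': 0.0, 'joint_pos': array([-1.45980479e-01,  3.42720602e-01,  1.52502408e+00, -9.38582952e-06,
        1.27540194e+00, -1.46004754e-01]), 'qd': array([-0.00097739, -0.00070129,  0.00023783,  0.00109926, -0.00039075,
        0.00069468]), 'tau': array([ 5.72253757e-04, -4.33677435e+01, -2.46005630e+01, -7.37992127e-05,
        7.83137977e-03, -1.18290802e-05]), 'position': array([5.24706427e-01, 7.34836675e-05, 3.03224510e-01]), 'orientation': array([-3.14137454e+00, -4.24306382e-05,  2.41688012e-03]), 'wrist_force': array([-0.57884297, -0.99697172, -0.80128748]), 'moment': array([ 0.01197677, -0.04701164, -0.04213861]), 'gripper_width': 0.08543173382361204}
scene [ 1.25844506 -0.21842303  1.23413946] [-0.51157938  0.16490179 -0.84326386]
bin_center [(array([ 0.4689, -0.0944,  0.0092]), 0.64)]
bin_lip [(array([ 0.4695, -0.0981,  0.0109]), 0.87), (array([0.4828, 0.2554, 0.0123]), 0.45)]
bin_heel [(array([ 0.467 , -0.0956,  0.0108]), 0.85)]
bin_bead [(array([ 0.4704, -0.0961,  0.0096]), 0.69)]
free_slot []
catch_mid []
rack [(array([ 0.6769, -0.0284,  0.1402]), 0.97)]
soap_dish 
[... 1053 characters left out ...]
4, 0.0157, 0.0061]), 0.58)]
wrist [0.52523286 0.07297522 0.37441085] [ 5.59189737e-05 -2.86926298e-01 -9.57952659e-01]
bin_center [(array([ 0.4938, -0.0913,  0.0166]), 0.55)]
bin_lip [(array([ 0.4932, -0.095 ,  0.0098]), 0.66)]
bin_heel [(array([ 0.4921, -0.095 ,  0.0147]), 0.69)]
bin_bead [(array([ 0.4928, -0.0948,  0.0131]), 0.98)]
free_slot []
catch_mid [(array([0.4594, 0.1006, 0.0183]), 0.53)]
rack [(array([0.6753, 0.0235, 0.1564]), 0.75), (array([0.4618, 0.0991, 0.0219]), 0.42), (array([ 0.454 , -0.2469,  0.0113]), 0.21)]
soap_dish []
pill_organiser [(array([0.4578, 0.1008, 0.0217]), 0.85)]
lotion [(array([ 0.4559, -0.2484,  0.0137]), 0.9)]
comb [(array([0.5868, 0.0136, 0.005 ]), 0.68)]
```

View pics/scene0.png

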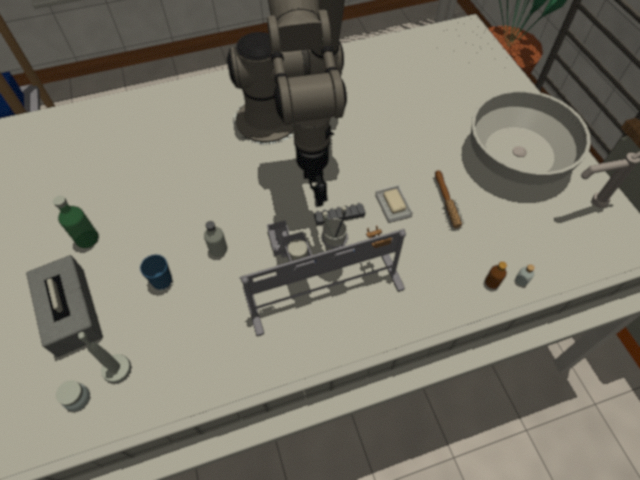

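View pics/side0.png

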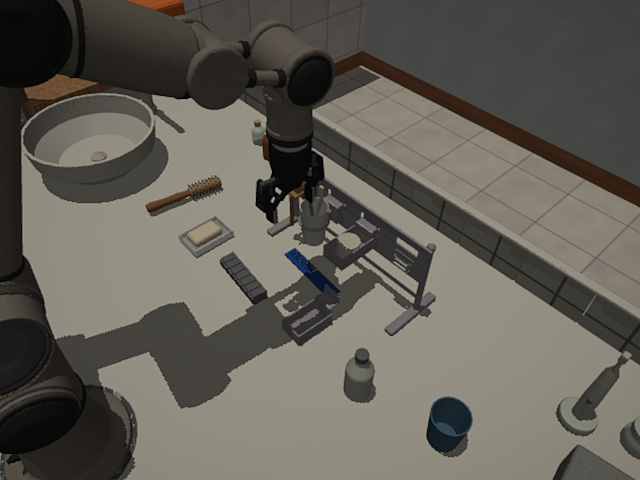

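View pics/wrist0.png

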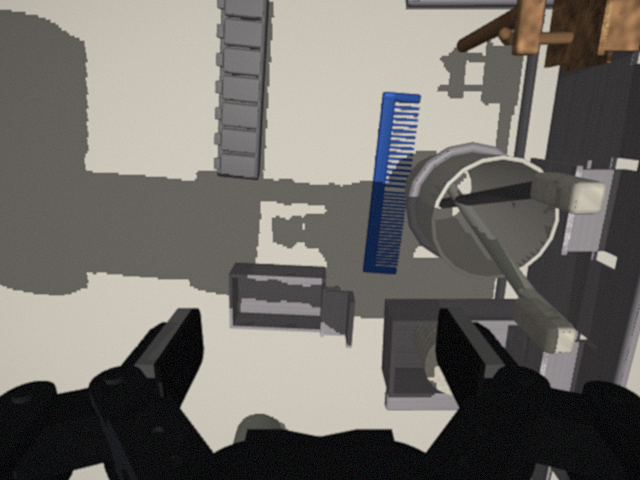

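The loose bin is at wrist pixels (230–355, 263–345). The free slot is the right-most one, at about side pixel (405,258). Next I'll measure both from depth.

```bash
python3 - <<'E'
from h import *
for n in ['side','scene','wrist']:
    c=dict(np.load(n+'0.npz')); W=cloud(c); np.save(n+'W.npy',W)
    if n!='scene':
        x0,x1,y0,y1=(360,460,225,345) if n=='side' else (200,380,240,370)
        k=8 if n=='side' else 4
        cv2.imwrite(f'pics/{n}crop.png',cv2.resize(c['image'][y0:y1,x0:x1,::-1],None,fx=min(k,600/(y1-y0),800/(x1-x0)),fy=min(k,600/(y1-y0),800/(x1-x0)),interpolation=cv2.INTER_CUBIC))
# bin: wrist cloud
W=np.load('wristW.npy')
reg=W[240:370,200:380]
for r in range(0,130,8): print(240+r,[ '%3d'%(1000*z) if z==z else ' --' for z in reg[r,::6,2]])
E
```

```text
240 ['  0', '  0', '  0', '  0', '  0', '  0', '  0', '  1', '  0', '  0', '  1', '  0', '  1', '  1', '  1', '  0', '  1', '  0', '  0', '  0', '  0', '  0', '  1', '  2', '  0', '  0', '  0', '  0', '  4', '  5']
248 ['  0', '  0', '  1', '  0', '  0', '  0', '  0', '  1', '  0', '  0', '  0', '  1', '  0', '  0', '  0', '  0', '  0', '  0', '  0', '  1', '  1', '  0', '  0', '  0', '  0', '  1', '  0', '  0', '  4', '  6']
256 ['  1', '  0', '  1', '  0', '  1', '  0', '  0', '  0', '  0', ' -1', '  0', '  1', '  2', ' -1', '  0', ' -1', '  0', '  0', '  1', '  0', '  0', '  0', '  0', '  0', '  0', '  0', '  1', '  0', '  6', '  4']
264 ['  0', '  0', '  1', '  1', '  0', '  0', '  4', '  3', '  2', '  3', '  2', '  2', '  0', '  0', '  1', '  1', '  0', '  0', '  0', '  0', '  0', '  2', '  0', '  1', '  1', '  0', '  0', '  1', '  4', '  5']
272 ['  0', '  0', '  0', ' -1', '  1', ' 26', ' 26', ' 26', ' 24', ' 24', ' 21', ' 22', ' 22', ' 22', ' 20', ' 18', ' 20', ' 19', ' 17', ' 16', ' 16', '  0', '  0', '  1', '  0', '  0', '  1', '  0', '  5', '  5']
280 ['  1', '  0', '  0',
[... 1854 characters left out ...]
'  0', '  0', '  1', ' 67', '  0', '  0', '  0', '  0']
352 ['250', '  1', '  0', '  0', '  0', '  0', '  0', '  0', '  0', '  1', '  0', '  1', '  1', '  0', '  0', '  0', '  0', '  1', '  0', '  1', '  0', '  0', '  0', '  0', '  0', '  0', '  0', '  0', '  1', '  1']
360 ['251', '  0', '  1', '  1', '  0', '  1', '  0', '  0', '  0', '  0', '  2', '  0', '  0', '  0', '  0', '  0', '  1', '  0', '  0', '  0', ' -1', '  0', '  1', '  1', '  0', '  0', '  1', '  1', '  0', ' -1']
368 ['  0', '  1', '  0', '  0', '  0', '  0', '  0', '  1', '  1', '  0', '  0', '  0', '  1', '  0', '  0', '  0', '  1', '  0', '  1', '  0', '  1', '  0', '  0', '  0', '  1', '  0', '  0', '  0', '  0', '  0']
```

View pics/sidecrop.png

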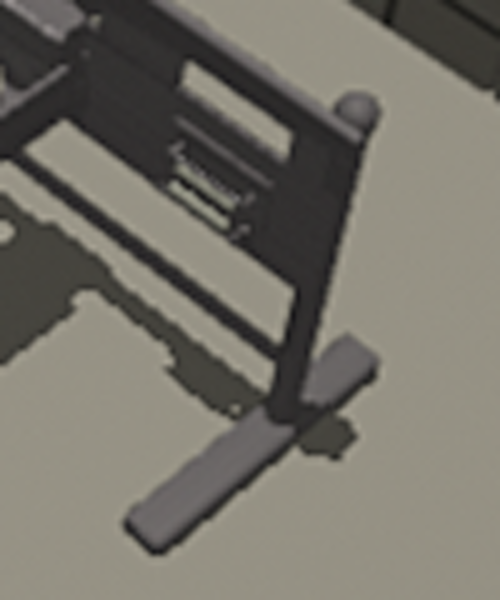

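View pics/wristcrop.png

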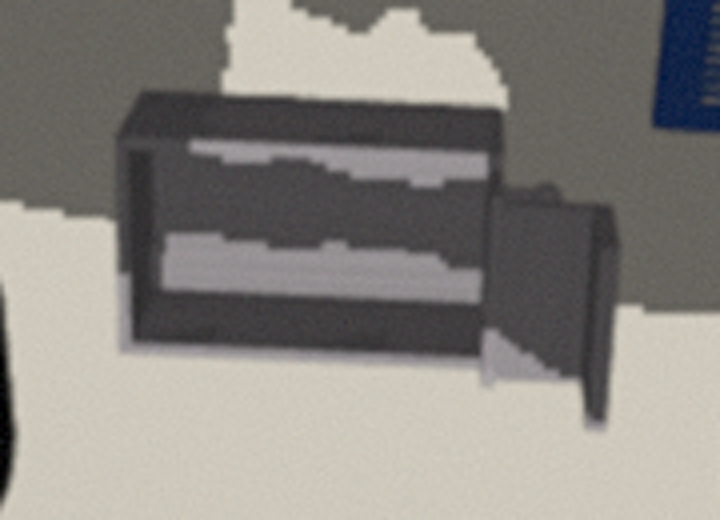

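```bash
python3 - <<'E'
from h import *
W=np.load('wristW.npy')[255:350,215:370].reshape(-1,3)
rim=W[(W[:,2]>.028)&(W[:,2]<.0365)]; st=W[(W[:,2]>.044)&(W[:,2]<.051)]; lip=W[(W[:,2]>.063)&(W[:,2]<.071)]
for n,p in (('rim',rim),('strap',st),('lip',lip)):
    r=cv2.minAreaRect((p[:,:2]*1000).astype(np.float32)); print(n,len(p),r, p.mean(0))
# fit yaw+centre by optimisation: points near rim lie on rectangle frame 90x56, walls 3
from scipy.optimize import least_squares
def res(q):
    a=q[2];c,s=np.cos(a),np.sin(a)
    def loc(p): d=p[:,:2]-q[:2]; return np.c_[c*d[:,0]+s*d[:,1],-s*d[:,0]+c*d[:,1]]
    l=loc(rim); 
    dx=np.abs(np.abs(l[:,0])-.0435); dy=np.abs(np.abs(l[:,1])-.0265)
    r1=np.minimum(np.maximum(dx-.0015,0)+np.maximum(np.abs(l[:,1])-.028,0),np.maximum(dy-.0015,0)+np.maximum(np.abs(l[:,0])-.045,0))
    l2=loc(lip); r2=np.maximum(np.abs(l2[:,0]-.06725)-.00225,0)+np.maximum(np.abs(l2[:,1])-.022,0)
    l3=loc(st); r3=np.maximum(np.abs(l3[:,0]-.0555)-.0135,0)+np.maximum(np.abs(l3[:,1])-.024,0)
    return np.r_[r1,r2,r3]
best=None
for a in (-.1,-.05,0,.05):
  for x in (.485,.49,.495):
   for y in (-.1,-.095,-.09):
    o=least_squares(res,[x,y,a],loss='soft_l1',f_scale=.001,diff_step=1e-4)
    if best is None or o.cost<best.cost: best=o
print(best.x,best.cost, np.abs(best.fun).mean())
# panel
for n in ['side','scene','wrist']:
    W=np.load(n+'W.npy'); 
    m=(W[...,2]>.1)&(W[...,2]<.2)&(W[...,0]>.6)&(W[...,0]<.76)&(W[...,1]>-.26)&(W[...,1]<-.09)
    p=W[m]; 
    if len(p)<30: print(n,len(p)); continue
    # ransac-ish
    h,e=np.histogram(p[:,0],bins=40); print(n,len(p),[(round(e[i],3),h[i]) for i in np.argsort(-h)[:5]])
    q=p[np.abs(p[:,0]-e[h.argmax()])<.02]
    for _ in range(10):
        A=np.c_[np.ones(len(q)),q[:,1],q[:,2]]; k=np.linalg.lstsq(A,q[:,0],rcond=None)[0]
        r=p[:,0]-np.c_[np.ones(len(p)),p[:,1],p[:,2]]@k; q=p[np.abs(r)<.0025]
    print(k,len(q),'x at y=-.175,z=.165',k@[1,-.175,.165], 'yrange',q[:,1].min(),q[:,1].max())
E
```

```text
rim 1144 ((484.85028076171875, -92.15225219726562), (57.36516189575195, 89.22393035888672), 86.92635345458984) [ 0.47805524 -0.09093934  0.03175873]
strap 1193 ((538.9808349609375, -95.57115936279297), (48.099605560302734, 27.046831130981445), 82.53457641601562) [ 0.53896947 -0.09364335  0.04751566]
lip 273 ((552.3854370117188, -95.02398681640625), (43.70493698120117, 4.693179130554199), 87.22452545166016) [ 0.55226006 -0.09410429  0.06724652]
[ 0.48531408 -0.09207314 -0.04956587] 7.471023183902835e-06 1.6826835172662535e-05
side 2174 [(np.float64(0.675), np.int64(957)), (np.float64(0.672), np.int64(488)), (np.float64(0.677), np.int64(152)), (np.float64(0.67), np.int64(59)), (np.float64(0.663), np.int64(44))]
[ 6.74859736e-01 -2.48721910e-03  6.09410696e-04] 1526 x at y=-.175,z=.165 0.6753955517283323 yrange -0.2305502592183573 -0.09053210152746222
scene 1070 [(np.float64(0.677), np.int64(454)), (np.float64(0.679), np.int64(359)), (np.float64(0.691), np.int64(52)), (np.float64(0.674), np.int64(39)), (np.float64(0.693), np.int64(35))]
[ 0.6778222  -0.00322291  0.00289438] 830 x at y=-.175,z=.165 0.6788637834213918 yrange -0.22940292526311074 -0.09006641234556563
wrist 634 [(np.float64(0.676), np.int64(360)), (np.float64(0.6), np.int64(69)), (np.float64(0.602), np.int64(45)), (np.float64(0.606), np.int64(41)), (np.float64(0.604), np.int64(34))]
[ 0.67280575 -0.01699296  0.0105619 ] 390 x at y=-.175,z=.165 0.6775222338048329 yrange -0.1728475491594472 -0.1334503483330814
```

```bash
python3 - <<'E'
from h import *
def rays(n):
    c=dict(np.load(n+'0.npz')); v,u=np.mgrid[0:480,0:640]
    Rm=R.from_rotvec(np.ravel(c['rvec'])).as_matrix(); o=-Rm.T@np.ravel(c['tvec'])
    d=np.stack([(u-c['cx'])/c['fx'],(v-c['cy'])/c['fy'],np.ones(u.shape)],-1)@Rm
    return c,o,d
c,o,d=rays('side'); W=np.load('sideW.npy')
def hit(xp): t=(xp-o[0])/d[...,0]; return o+d*t[...,None]
F=hit(.6757);B=hit(.6787)
hole=(W[...,0]>.695)&(F[...,2]>.15)&(F[...,2]<.19)&(F[...,1]>-.22)&(F[...,1]<-.12)
print(hole.sum())
print('front ymin',np.percentile(F[hole][:,1],[0,2,98,100]),'back y',np.percentile(B[hole][:,1],[0,2,98,100]))
print('front z',np.percentile(F[hole][:,2],[0,2,98,100]),'back z',np.percentile(B[hole][:,2],[0,2,98,100]))
# top edge & right end of panel, front pts
near=np.abs(W[...,0]-.6755)<.004
p=W[near&(W[...,2]>.1)&(W[...,2]<.23)&(W[...,1]<-.1)]; print('panel z',np.percentile(p[:,2],[1,50,99,100]),'ymin',np.percentile(p[:,1],[0,1]))
# rollers: points in front of panel
k=np.load('sideW.npy'); k=k[(k[...,0]>.655)&(k[...,0]<.6715)&(k[...,2]>.11)&(k[...,2]<.15)&(k[...,1]>-.22)&(k[...,1]<-.12)]
print(len(k),k.mean(0) if len(k) else '',k.min(0),k.max(0))
# scene: panel ends
S=np.load('sceneW.npy'); q=S[(np.abs(S[...,0]-.6785)<.006)&(S[...,2]>.13)&(S[...,2]<.21)]
print('scene y',np.percentile(q[:,1],[0,1,99,100]),'z',np.percentile(q[:,2],[99,100]))
c,o,d=rays('scene');W=S;F=hit(.6757);B=hit(.6787)
hole=(W[...,0]<.655)&(F[...,2]>.15)&(F[...,2]<.19)&(F[...,1]>-.22)&(F[...,1]<-.12)
print(hole.sum())
if hole.sum():
  print('front y',np.percentile(F[hole][:,1],[0,2,98,100]),'back y',np.percentile(B[hole][:,1],[0,2,98,100]),'z',np.percentile(F[hole][:,2],[0,100]),np.percentile(B[hole][:,2],[0,100]))
# other slots content right neighbor extents from side
W=np.load('sideW.npy');m=(W[...,0]>.5)&(W[...,0]<.66)&(W[...,2]>.05)&(W[...,2]<.21)&(W[...,1]>-.2)&(W[...,1]<-.0)
print('neighbor',W[m].min(0),W[m].max(0))
for l in ['lotion','mug','comb']:
  pass
m=(W[...,2]>.03)&(W[...,2]<.14)&(W[...,0]>.38)&(W[...,0]<.55)&(W[...,1]>-.34)&(W[...,1]<-.2)
print('lotion',np.percentile(W[m],[1,99],axis=0))
E
```

```text
121
front ymin [-0.20173386 -0.20086787 -0.14879107 -0.14774526] back y [-0.19996013 -0.19909003 -0.14676554 -0.14571475]
front z [0.16854749 0.16869477 0.18248449 0.18270836] back z [0.16492414 0.16507212 0.17892743 0.17915237]
panel z [0.10410883 0.15808621 0.20548059 0.20785707] ymin [-0.23284505 -0.22921482]
131 [ 0.6650231  -0.17487933  0.13211023] [ 0.65885743 -0.19513925  0.11800415] [ 0.67149571 -0.15334318  0.1496394 ]
scene y [-0.22940293 -0.21185625  0.85846398  0.8681012 ] z [0.20717894 0.20976039]
59
front y [-0.1993855  -0.19871575 -0.14681994 -0.14480072] back y [-0.19948351 -0.1988172  -0.14718855 -0.14517973] z [0.16571963 0.1781471 ] [0.17121991 0.1835834 ]
neighbor [ 0.53003502 -0.19513925  0.05000123] [ 6.59999707e-01 -4.49407759e-05  1.89201985e-01]
lotion [[ 0.42844526 -0.29585889  0.03206898]
 [ 0.47334188 -0.24817903  0.13163488]]
```

```bash
cat >> h.py <<'E'
def toolR(phi,psi):
    z=np.array([np.sin(phi)*np.cos(psi),np.sin(phi)*np.sin(psi),-np.cos(phi)]); x=np.array([-np.sin(psi),np.cos(psi),0])
    return np.stack([x,np.cross(z,x),z],1)
def inc(p1,R1,s=None,p0=None,R0=None):
    if s is None: s=monitor.get_state()
    if p0 is None: p0=s['position']; R0=R.from_rotvec(s['orientation']).as_matrix()
    return np.round(R0.T@(np.array(p1)-p0),4), np.round(R.from_matrix(R0.T@R1).as_rotvec(),4)
def show(s=None):
    s=s or monitor.get_state(); Rm=R.from_rotvec(s['orientation']).as_matrix()
    print('t',round(s['clock'],2),'p',np.round(s['position'],4),'phi',round(np.degrees(np.arctan2(np.hypot(*Rm[:2,2])*np.sign(Rm[0,2]),-Rm[2,2])),2),'psi',round(np.arctan2(-Rm[0,0],Rm[1,0]),4),'F',np.round(s['wrist_force'],1),'M',np.round(s['moment'],2),'w',round(s['gripper_width'],4),'q',np.round(s['joint_pos'],2))
def Rb(th,psi): # bin rot, front up th
    return R.from_euler('z',psi).as_matrix()@R.from_euler('y',th).as_matrix()
BIN=np.array([.4853,-.0921,.016]); BPSI=-.05; PANEL=.6757; SY=-.174
E
python3 - <<'E'
from h import *
phi=np.radians(33)
Rt=toolR(phi,BPSI); G=BIN+Rb(0,BPSI)@[-.015,0,.008]
p=G-.054*Rt[:,2]
for back in (.07,.0): 
    q=p-back*Rt[:,2]; print(back,q,*inc(q,Rt))
E
```

```text
0.07 [ 0.40286791 -0.08797496  0.12799515] [-0.1222  0.088   0.1759] [-0.4592  0.4369 -1.475 ]
0.0 [ 0.44094499 -0.0898804   0.06928821] [-0.0841  0.0899  0.2346] [-0.4592  0.4369 -1.475 ]
```

Request:
send_rows --increments '[[0.07, [-0.02, 0.02, 0.02], [0, 0, -0.18]], [0.07, [-0.04, 0.04, 0.03], [-0.05, 0.05, -0.36]], [0.07, [-0.06, 0.06, 0.04], [-0.1, 0.1, -0.54]], [0.07, [-0.08, 0.088, 0.05], [-0.15, 0.15, -0.7]], [0.07, [-0.1, 0.088, 0.06], [-0.2, 0.2, -0.86]], [0.07, [-0.11, 0.088, 0.07], [-0.28, 0.26, -1.02]], [0.07, [-0.122, 0.088, 0.08], [-0.34, 0.32, -1.16]], [0.07, [-0.122, 0.088, 0.09], [-0.4, 0.38, -1.3]], [0.07, [-0.122, 0.088, 0.1], [-0.4592, 0.4369, -1.4]], [0.07, [-0.122, 0.088, 0.104], [-0.4592, 0.4369, -1.475]], [0.07, [-0.122, 0.088, 0.104], [-0.4592, 0.4369, -1.475]], [0.07, [-0.122, 0.088, 0.104], [-0.4592, 0.4369, -1.475]]]'

```text
clock: 3.3
position: [0.4029, -0.0882, 0.1998]
orientation: [1.935, 1.842, 0.545]
wrist_force: [-0.2, -0.6, -0.1]
gripper_width: 0.07
```

```bash
python3 - <<'E'
from h import *
show(); c=cap('wrist','w1.png'); W=cloud(c)
E
```

```text
t 3.3 p [ 0.4029 -0.0882  0.1998] phi 33.03 psi -0.0492 F [-0.2 -0.6 -0.1] M [-0.06  0.27 -0.01] w 0.07 q [-0.56  0.13  2.32  1.02  0.32 -3.01]
```

View pics/w1.png

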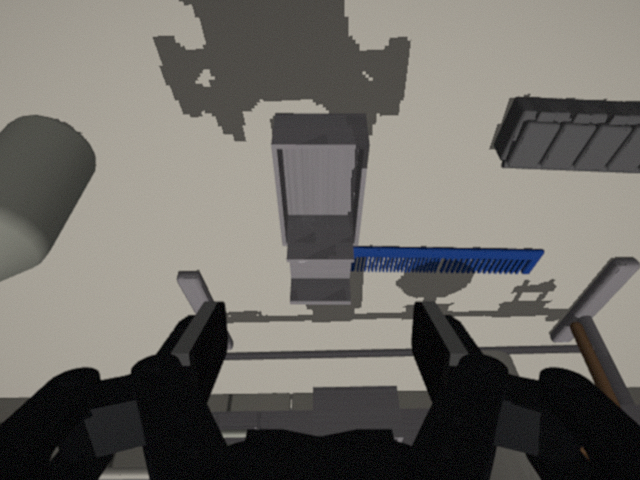

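```bash
python3 - <<'E'
from h import *
s=monitor.get_state(); c=optics.capture('wrist'); W=cloud(c); R0=R.from_rotvec(s['orientation']).as_matrix()
T=(W-s['position'])@R0
for a,b in ((140,235),(405,500)):
    P=T[295:400,a:b].reshape(-1,3); P=P[(P[:,2]<.1)&(P[:,2]>-.02)]
    print(len(P),np.percentile(P[:,2],[50,95,99,100]), P[P[:,2].argmax()], P[P[:,2]>np.percentile(P[:,2],97)].mean(0))
phi=np.radians(8)
Rt=toolR(phi,BPSI); G=BIN+Rb(0,BPSI)@[-.022,0,.009]
p=G-.054*Rt[:,2]
for back in (.07,.0): 
    q=p-back*Rt[:,2]; print(back,q,*inc(q,Rt))
E
```

```text
6079 [0.03152046 0.05770522 0.06241854 0.06591838] [-0.03536116  0.00246749  0.06591838] [-0.03540992 -0.00075137  0.06178972]
6081 [0.03160287 0.05777126 0.0624123  0.06551287] [0.03525828 0.00226034 0.06551287] [ 0.03534651 -0.0006231   0.06168729]
0.07 [ 0.4460916  -0.09013794  0.14779324] [0.0002 0.008  0.0672] [ 0.4361 -0.     -0.0007]
0.0 [ 0.45582154 -0.09062485  0.07847448] [ 0.0002 -0.0215  0.1306] [ 0.4361 -0.     -0.0007]
```

Request:
send_rows --increments '[[0.07, [0, 0, 0.02], [0.14, 0, 0]], [0.07, [0, 0.006, 0.05], [0.29, 0, 0]], [0.07, [0, 0.008, 0.067], [0.4361, 0, 0]], [0.07, [0, 0.008, 0.067], [0.4361, 0, 0]]]'

```text
clock: 3.9
position: [0.4468, -0.0908, 0.1477]
orientation: [2.204, 2.092, 0.138]
wrist_force: [1.0, 1.1, -1.1]
gripper_width: 0.0697
```

```bash
python3 - <<'E'
from h import *
show(); c=cap('wrist','w2.png')
phi=np.radians(8)
Rt=toolR(phi,BPSI); G=BIN+Rb(0,BPSI)@[-.022,0,.005]
p=G-.054*Rt[:,2];print(*inc(p,Rt))
# recheck bin in this view
W=cloud(c); Q=(W-BIN)@Rb(0,BPSI)
m=(np.abs(Q[...,0])<.08)&(np.abs(Q[...,1])<.045)&(Q[...,2]>-.01)&(Q[...,2]<.06)
q=Q[m]; top=q[(q[:,2]>.013)&(q[:,2]<.0195)&(q[:,0]<.04)]; print(len(top),np.percentile(top,[1,99],axis=0))
l=q[(q[:,2]>.047)];print(np.percentile(l,[2,98],axis=0) if len(l) else '')
E
```

```text
t 3.9 p [ 0.4468 -0.0908  0.1477] phi 7.75 psi -0.0523 F [ 1.   1.1 -1.1] M [-0.01  0.13  0.  ] w 0.0697 q [-0.39  0.38  2.    0.07  0.64 -1.96]
[ 0.0019 -0.0027  0.0736] [-0.0066  0.0061 -0.0025]
2807 [[-0.04559364 -0.02762249  0.01321753]
 [ 0.03837996  0.02818474  0.01785052]]
```

View pics/w2.png

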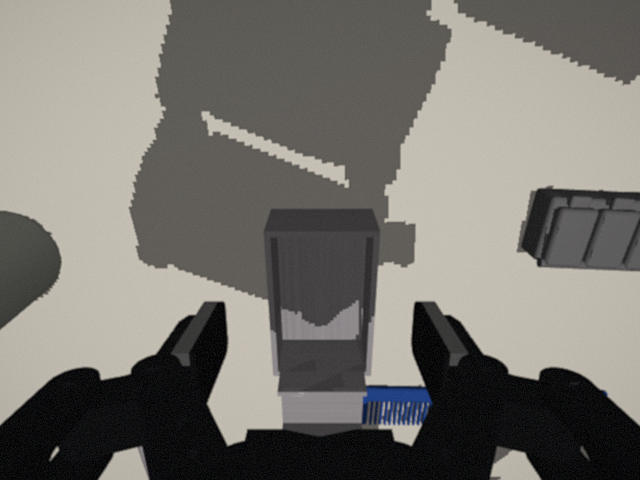

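The bin sits centred between the fingers (tub at pixels 265–380, 210–375) and matches the estimate. Descending and gripping now.

Request:
send_rows --increments '[[0.07, [0.001, -0.002, 0.03], [0, 0.003, 0]], [0.07, [0.001, -0.002, 0.055], [0, 0.003, 0]], [0.07, [0.001, -0.002, 0.0736], [0, 0.003, 0]], [0.07, [0.001, -0.002, 0.0736], [0, 0.003, 0]], [0.05, [0.001, -0.002, 0.0736], [0, 0.003, 0]], [0.05, [0.001, -0.002, 0.0736], [0, 0.003, 0]], [0.05, [0.001, -0.002, 0.0736], [0, 0.003, 0]], [0.05, [0.001, -0.002, 0.0736], [0, 0.003, 0]]]' --squeeze 70

```text
clock: 4.95
position: [0.4547, -0.0897, 0.0759]
orientation: [2.201, 2.093, 0.151]
wrist_force: [-3.0, 0.3, 7.5]
gripper_width: 0.0548
```

```bash
python3 - <<'E'
from h import *
show(); c=cap('wrist','w3.png')
E
```

```text
t 4.95 p [ 0.4547 -0.0897  0.0759] phi 8.11 psi -0.0498 F [-3.   0.3  7.5] M [ 0.12  0.34 -0.03] w 0.0548 q [-0.39  0.53  2.04  0.12  0.44 -2.01]
```

View pics/w3.png

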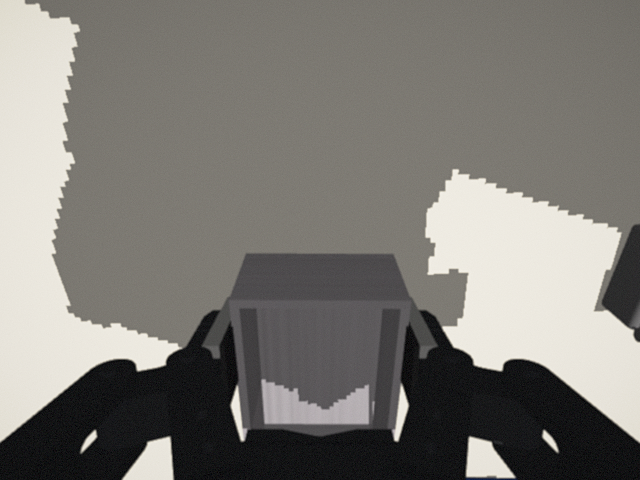

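```bash
cat >> h.py <<'E'
import json,os
def savegrasp():
    s=monitor.get_state(); R0=R.from_rotvec(s['orientation']).as_matrix(); B=Rb(0,BPSI)
    t=B.T@(s['position']-BIN); t[1]=0
    phi=np.arctan2(R0[0,2]*np.cos(BPSI),-R0[2,2])
    json.dump([t.tolist(),(Rb(0,0).T@toolR(phi,0)).tolist()],open('g.json','w'))
    print('grasp',t,np.degrees(phi))
def tool_for(binp,th,psi=0.):
    t,Q=json.load(open('g.json')); B=Rb(th,psi); return np.array(binp)+B@np.array(t), B@np.array(Q)
def bin_now(s=None):
    s=s or monitor.get_state(); t,Q=json.load(open('g.json')); R0=R.from_rotvec(s['orientation']).as_matrix()
    B=R0@np.array(Q).T; return s['position']-B@np.array(t),B
def pt(c,B,b): return np.round((c+B@np.array(b)/1000-np.array([PANEL,SY,0]))*1000,1)
def report():
    s=monitor.get_state(); c,B=bin_now(s); show(s)
    print('bin',np.round(c,4),'eul zyx deg',np.round(R.from_matrix(B).as_euler('ZYX',degrees=True),2))
    for n,b in (('liptip_front',(65,0,51)),('liptip_rear',(69.5,0,51)),('heel',(69.5,0,28)),('corner',(65,0,28)),('bead',(57,0,-8))): print(n,pt(c,B,b),end=' ')
    print()
E
python3 - <<'E'
from h import *
savegrasp()
for p,th,psi in (((.486,-.092,.10),0,-.05),((.50,-.174,.22),np.radians(33),0)):
    q,Q=tool_for(p,th,psi); print(q,*inc(q,Q))
E
```

```text
grasp [-0.03065256  0.          0.05991033] 8.093651113683618
[ 0.45538575 -0.09046801  0.15991033] [-0.0005  0.0125 -0.0831] [ 0.0002 -0.0026 -0.0001]
[ 0.50692211 -0.174       0.28693961] [-0.0811  0.0855 -0.2012] [ 0.5761 -0.01   -0.0495]
```

Request:
send_rows --increments '[[0.05, [0, 0.003, -0.02], [0, 0, 0]], [0.05, [0, 0.007, -0.05], [0, 0, 0]], [0.05, [0, 0.0125, -0.083], [0, 0, 0]], [0.05, [-0.02, 0.04, -0.12], [0.14, 0, -0.015]], [0.05, [-0.04, 0.06, -0.16], [0.28, 0, -0.03]], [0.05, [-0.065, 0.075, -0.19], [0.42, -0.008, -0.04]], [0.05, [-0.0811, 0.0855, -0.2012], [0.5761, -0.01, -0.0495]], [0.05, [-0.0811, 0.0855, -0.2012], [0.5761, -0.01, -0.0495]], [0.05, [-0.0811, 0.0855, -0.2012], [0.5761, -0.01, -0.0495]]]'

```text
clock: 6.12
position: [0.5065, -0.1734, 0.285]
orientation: [-1.979, -1.981, 0.437]
wrist_force: [0.1, 0.5, -2.0]
gripper_width: 0.055
```

```bash
python3 - <<'E'
from h import *
report()
cap('wrist','w4.png'); c=cap('side'); np.savez('side4.npz',**c); np.save('side4W.npy',cloud(c))
im=c['image'][130:370,260:580,::-1]; cv2.imwrite('pics/s4.png',cv2.resize(im,None,fx=2.5,fy=2.5,interpolation=cv2.INTER_CUBIC))
E
```

```text
t 6.12 p [ 0.5065 -0.1734  0.285 ] phi -24.95 psi 0.0003 F [ 0.1  0.5 -2. ] M [ 0.02 -0.27 -0.01] w 0.055 q [-0.4   0.57  1.27 -0.17  1.71 -1.96]
bin [ 0.4996 -0.1733  0.2181] eul zyx deg [ 0.07 33.04  0.1 ]
liptip_front [-93.9   0.7 225.4] liptip_rear [-90.1   0.7 222.9] heel [-102.6    0.7  203.6] corner [-106.4    0.7  206.1] bead [-132.7    0.7  180.3]
```

View pics/s4.png

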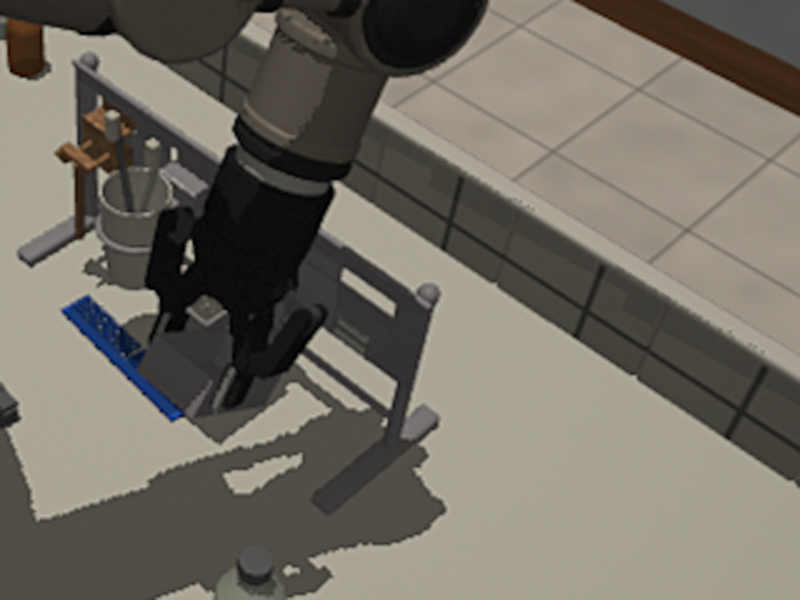

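View pics/w4.png

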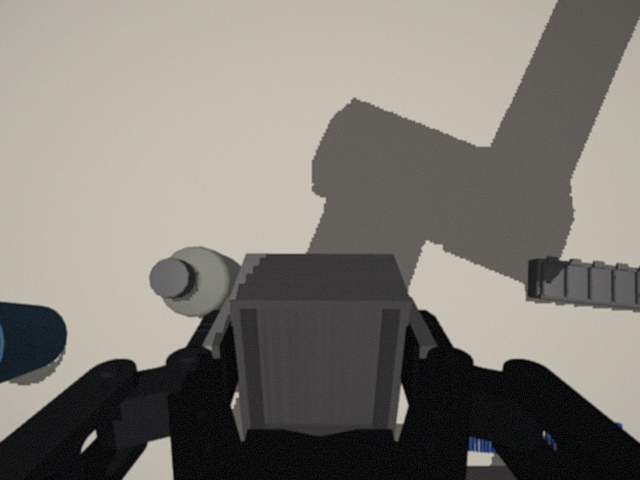

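```bash
python3 - <<'E'
from h import *
from scipy.optimize import least_squares
for n in ['side','scene']:
    W=np.load(n+'W.npy').reshape(-1,3); Q=(W-BIN)@Rb(0,BPSI)
    q=Q[(np.abs(Q[:,0]-.01)<.075)&(np.abs(Q[:,1])<.04)&(Q[:,2]>-.012)&(Q[:,2]<.06)]
    rim=q[(q[:,2]>.012)&(q[:,2]<.020)&(q[:,0]<.042)]; strap=q[(q[:,2]>.027)&(q[:,2]<.035)]; lip=q[q[:,2]>.046]
    for m,a in (('rim',rim),('strap',strap),('lip',lip)): print(n,m,len(a),np.round(np.percentile(a,[3,50,97],axis=0)*1000,1).tolist() if len(a)>3 else '')
    # vertical outer/front walls seen by side camera (faces -x and -y)
    a=q[(np.abs(q[:,2])<.01)]
    f=a[(np.abs(a[:,0]+.045)<.006)&(np.abs(a[:,1])<.022)]; print('front wall x',np.median(f[:,0])*1000 if len(f) else '',len(f))
    f=a[(np.abs(a[:,1]+.028)<.006)&(np.abs(a[:,0])<.035)]; print('right wall y',np.median(f[:,1])*1000 if len(f) else '',len(f))
    f=q[(np.abs(q[:,0]-.0695)<.006)&(np.abs(q[:,1])<.018)&(q[:,2]>.03)&(q[:,2]<.046)]; print('lip rear x',np.median(f[:,0])*1000 if len(f) else '',len(f))
E
```

```text
side rim 246 [[-46.7, -30.6, 12.2], [-7.2, -5.7, 15.4], [40.7, 26.8, 18.6]]
side strap 224 [[40.0, -23.8, 27.7], [51.4, -2.4, 31.2], [64.3, 19.7, 34.1]]
side lip 59 [[62.4, -22.8, 46.4], [64.5, -0.7, 50.1], [68.5, 19.4, 53.3]]
front wall x -46.4911455217408 64
right wall y -29.134552500670846 147
lip rear x 64.26192690339461 24
scene rim 75 [[-47.6, -27.7, 12.4], [-39.8, -10.1, 15.9], [38.8, 27.6, 19.5]]
scene strap 35 [[41.0, -22.0, 27.5], [47.1, -10.7, 32.6], [69.1, 0.1, 34.8]]
scene lip 21 [[62.0, -20.2, 47.2], [66.7, -12.0, 50.8], [69.9, -0.7, 55.0]]
front wall x -43.4599310567196 60
right wall y -27.67353693868088 11
lip rear x 68.01761492960026 22
```

```bash
sed -i 's/^BIN=.*/BIN=np.array([.4853,-.0921,.016]); BPSI=-.05; PANEL=.6772; SY=-.173/' h.py; cat >> h.py <<'E'
def for_corner(cx,cz,thdeg,y=0,psi=0.):
    B=Rb(np.radians(thdeg),psi); c=np.array([PANEL+cx/1000,SY+y/1000,cz/1000])-B@np.array([.065,0,.028]); return tool_for(c,np.radians(thdeg),psi)
E
python3 - <<'E'
from h import *
report()
q,Q=for_corner(-24,139.3,33); print(q,*inc(q,Q))
E
```

```text
t 6.22 p [ 0.5062 -0.1733  0.2858] phi -24.95 psi 0.0005 F [ 0.5 -0.1 -1.8] M [ 0.02 -0.28  0.04] w 0.0549 q [-0.4   0.57  1.27 -0.17  1.71 -1.96]
bin [ 0.4992 -0.1732  0.2188] eul zyx deg [ 0.06 33.04  0.07]
liptip_front [-9.570e+01 -2.000e-01  2.261e+02] liptip_rear [-9.190e+01 -2.000e-01  2.237e+02] heel [-1.044e+02 -2.000e-01  2.044e+02] corner [-1.082e+02 -2.000e-01  2.069e+02] bead [-134.5   -0.2  181. ] 
[ 0.59035863 -0.173       0.21815837] [0.0002 0.1048 0.0258] [-0.0007 -0.0007  0.0008]
```

Request:
send_rows --increments '[[0.05, [0, 0.03, 0.007], [0, 0, 0]], [0.05, [0, 0.06, 0.014], [0, 0, 0]], [0.05, [0, 0.09, 0.022], [0, 0, 0]], [0.05, [0, 0.105, 0.0258], [0, 0, 0]], [0.05, [0, 0.105, 0.0258], [0, 0, 0]], [0.05, [0, 0.105, 0.0258], [0, 0, 0]]]'

```text
clock: 6.98
position: [0.5908, -0.174, 0.2191]
orientation: [-1.98, -1.98, 0.438]
wrist_force: [-0.6, 0.3, -1.4]
gripper_width: 0.055
```

```bash
python3 - <<'E'
from h import *
report()
for n in ('scene','side'):
    c=cap(n); np.savez(n+'5.npz',**c)
    im=c['image'][205:325,200:360,::-1] if n=='scene' else c['image'][200:320,330:490,::-1]
    cv2.imwrite(f'pics/{n}5.png',cv2.resize(im,None,fx=5,fy=5,interpolation=cv2.INTER_CUBIC))
E
```

```text
t 6.97 p [ 0.5908 -0.174   0.2191] phi -24.95 psi -0.0 F [-0.6  0.3 -1.4] M [ 0.02 -0.22  0.02] w 0.055 q [-0.35  0.78  1.06 -0.15  1.71 -1.91]
bin [ 0.5838 -0.174   0.1522] eul zyx deg [0.000e+00 3.304e+01 1.000e-02]
liptip_front [-11.1  -1.  159.5] liptip_rear [ -7.3  -1.  157. ] heel [-19.8  -1.  137.8] corner [-23.6  -1.  140.2] bead [-49.9  -1.  114.4]
```

View pics/scene5.png

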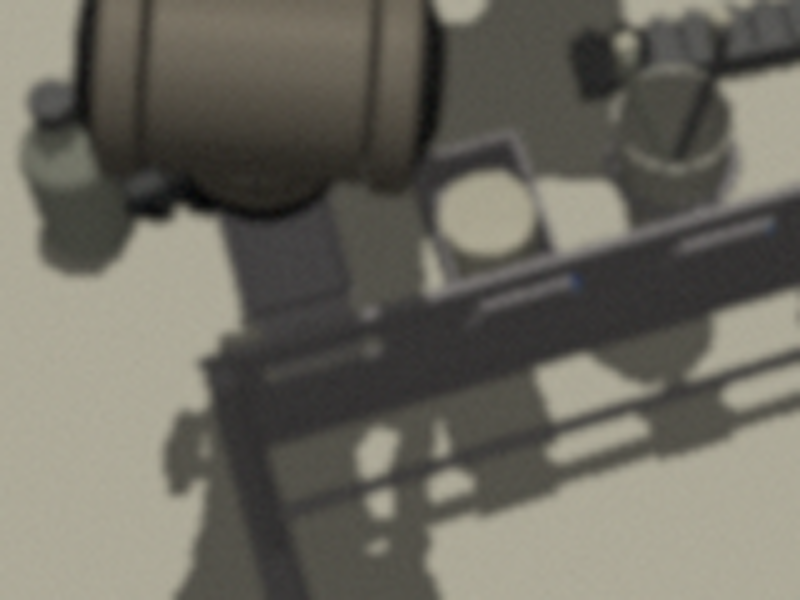

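View pics/side5.png

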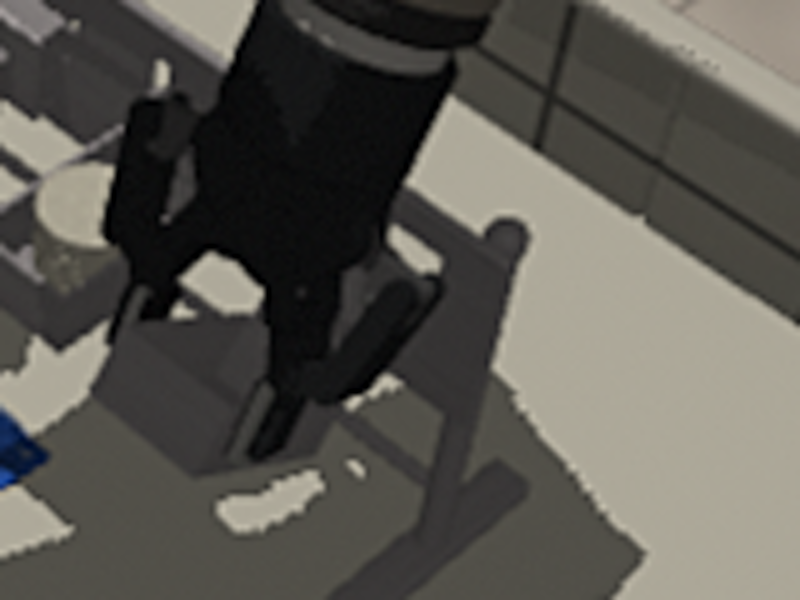

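```bash
cat >> h.py <<'E'
def avg(n=6):
    P=[];F=[];O=[]
    for _ in range(n):
        optics.capture('wrist'); s=monitor.get_state(); P.append(s['position']);F.append(s['wrist_force']);O.append(s['orientation'])
    P=np.array(P);O=np.array(O)
    s['position']=P.mean(0); s['orientation']=R.from_rotvec(O).mean().as_rotvec(); s['wrist_force']=np.mean(F,0); 
    print('std mm',np.round(P.std(0)*1000,2)); return s
def rep2(s):
    c,B=bin_now(s); print('t',round(s['clock'],2),'F',np.round(s['wrist_force'],1),'th',np.round(R.from_matrix(B).as_euler('ZYX',degrees=True),2))
    for n,b in (('liptip_rear',(69.5,0,51)),('heel',(69.5,0,28)),('corner',(65,0,28)),('bead',(57,0,-8))): print(n,pt(c,B,b),end=' ')
    print()
E
python3 - <<'E'
from h import *
s=avg(); rep2(s)
for w in ((-15,153.2),(-9,162.4),(-4,170.1),(0,170.1),(5,170.1)):
    q,Q=for_corner(*w,33); print(w,*inc(q,Q,s))
E
```

```text
std mm [0.07 0.04 0.3 ]
t 7.38 F [ 0.1 -0.1 -1.9] th [0.000e+00 3.304e+01 1.000e-02]
liptip_rear [ -7.   -1.1 156.7] heel [-19.6  -1.1 137.4] corner [-23.3  -1.1 139.9] bead [-49.7  -1.1 114.1] 
(-15, 153.2) [ 0.0011  0.0019 -0.0155] [-0.0007 -0.0002 -0.    ]
(-9, 162.4) [ 0.0011  0.0035 -0.0264] [-0.0007 -0.0002 -0.    ]
(-4, 170.1) [ 0.0011  0.0048 -0.0355] [-0.0007 -0.0002 -0.    ]
(0, 170.1) [ 0.0011  0.0084 -0.0372] [-0.0007 -0.0002 -0.    ]
(5, 170.1) [ 0.0011  0.0129 -0.0393] [-0.0007 -0.0002 -0.    ]
```

Request:
send_rows --increments '[[0.05, [0.0011, 0.001, -0.008], [0, 0, 0]], [0.05, [0.0011, 0.0019, -0.0155], [0, 0, 0]], [0.05, [0.0011, 0.0025, -0.02], [0, 0, 0]], [0.05, [0.0011, 0.003, -0.0235], [0, 0, 0]], [0.05, [0.0011, 0.0035, -0.0264], [0, 0, 0]], [0.05, [0.0011, 0.0035, -0.0264], [0, 0, 0]]]'

```text
clock: 8.12
position: [0.6057, -0.1729, 0.2406]
orientation: [-1.98, -1.98, 0.438]
wrist_force: [-0.1, 0.4, -1.4]
gripper_width: 0.0548
```

```bash
python3 - <<'E'
from h import *
s=avg(3); rep2(s)
c=cap('scene'); im=c['image'][225:305,220:320,::-1]; cv2.imwrite(f'pics/scene6.png',cv2.resize(im,None,fx=7,fy=7,interpolation=cv2.INTER_CUBIC))
for w in ((-4,170.1),(0,170.1),(5,170.1)):
    q,Q=for_corner(*w,33); print(w,*inc(q,Q,s))
E
```

```text
std mm [0.04 0.01 0.04]
t 8.28 F [-0.1  0.3 -1.6] th [3.000e-02 3.311e+01 4.000e-02]
liptip_rear [  7.3   0.2 178.2] heel [ -5.2   0.2 158.9] corner [ -9.    0.2 161.4] bead [-35.4   0.2 135.6] 
(-4, 170.1) [-0.0001  0.0008 -0.0098] [-0.0019 -0.0005  0.0003]
(0, 170.1) [-0.0001  0.0044 -0.0115] [-0.0019 -0.0005  0.0003]
(5, 170.1) [-0.0001  0.0089 -0.0136] [-0.0019 -0.0005  0.0003]
```

View pics/scene6.png

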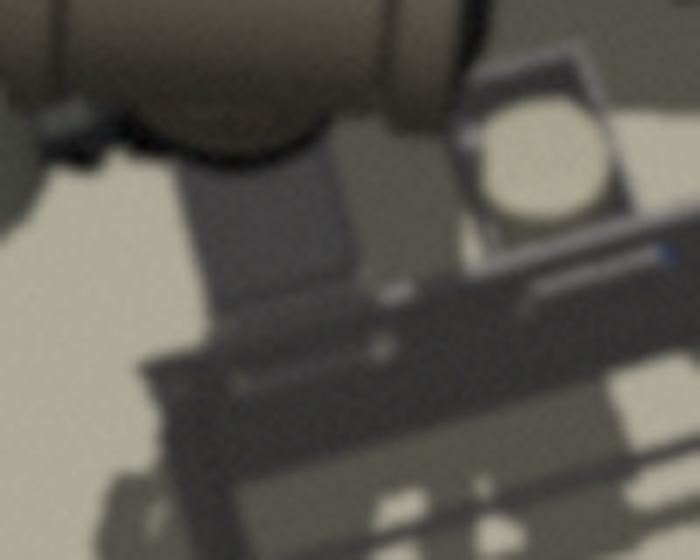

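The lip tip has entered the slot: light gaps show at both ends, near (240,380) and (380,345), and there is no contact force. I'll go on.

Request:
send_rows --increments '[[0.05, [0, 0.0004, -0.005], [0, 0, 0]], [0.05, [0, 0.0008, -0.0098], [0, 0, 0]], [0.05, [0, 0.0026, -0.0107], [0, 0, 0]], [0.05, [0, 0.0044, -0.0115], [0, 0, 0]], [0.05, [0, 0.0066, -0.0126], [0, 0, 0]], [0.05, [0, 0.0089, -0.0136], [0, 0, 0]], [0.05, [0, 0.0089, -0.0136], [0, 0, 0]]]'

```text
clock: 9.2
position: [0.6195, -0.1728, 0.2489]
orientation: [-1.979, -1.98, 0.438]
wrist_force: [0.3, 0.3, -1.6]
gripper_width: 0.0546
```

```bash
python3 - <<'E'
from h import *
s=avg(3); rep2(s)
c=cap('scene'); im=c['image'][225:305,220:320,::-1]; cv2.imwrite(f'pics/scene7.png',cv2.resize(im,None,fx=7,fy=7,interpolation=cv2.INTER_CUBIC))
for w in ((5,170.1,28),(5,168,24),(5,166.5,22),(4.5,165,20)):
    q,Q=for_corner(*w); c0=q; print(w,*inc(q,Q,s), 'bead', np.round([w[0]-8*np.cos(np.radians(w[2]))-36*np.sin(np.radians(w[2])), w[1]+8*np.sin(np.radians(w[2]))-36*np.cos(np.radians(w[2]))],1))
E
```

```text
std mm [0.04 0.   0.04]
t 9.35 F [ 0.1  0.1 -1.5] th [3.00e-02 3.31e+01 4.00e-02]
liptip_rear [ 21.2   0.2 186.8] heel [  8.6   0.2 167.6] corner [  4.9   0.2 170. ] bead [-21.5   0.2 144.2] 
(5, 170.1, 28) [-0.0002 -0.0036  0.0081] [-0.089  -0.0005  0.0003] bead [-19.  142.1]
(5, 168, 24) [-0.0002 -0.005   0.0166] [-0.1589 -0.0005  0.0003] bead [-17.  138.4]
(5, 166.5, 22) [-0.0002 -0.0054  0.0214] [-0.1938 -0.0005  0.0003] bead [-15.9 136.1]
(4.5, 165, 20) [-0.0002 -0.0061  0.0263] [-0.2287 -0.0005  0.0003] bead [-15.3 133.9]
```

View pics/scene7.png

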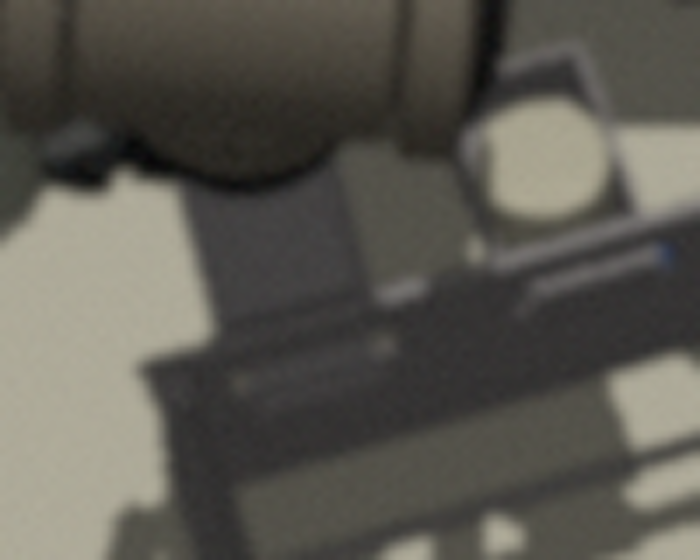

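```bash
python3 - <<'E'
from h import *
s=avg(1)
for w in ((5,167.5,30),(4.5,165.5,28),(4.2,163.6,26),(4,163.7,23)):
    q,Q=for_corner(*w); c0=q; print(w,*inc(q,Q,s))
E
```

```text
std mm [0. 0. 0.]
(5, 167.5, 30) [-0.0001 -0.001   0.0073] [-0.054  -0.0004  0.0002]
(4.5, 165.5, 28) [-0.0001 -0.002   0.0125] [-0.0889 -0.0004  0.0002]
(4.2, 163.6, 26) [-0.0001 -0.0027  0.0177] [-0.1238 -0.0004  0.0002]
(4, 163.7, 23) [-0.0001 -0.0045  0.0227] [-0.1762 -0.0004  0.0002]
```

Request:
send_rows --increments '[[0.05, [0, -0.001, 0.0073], [-0.054, 0, 0]], [0.05, [0, -0.002, 0.0125], [-0.0889, 0, 0]], [0.05, [0, -0.0024, 0.0151], [-0.106, 0, 0]], [0.05, [0, -0.0027, 0.0177], [-0.1238, 0, 0]], [0.05, [0, -0.0027, 0.0177], [-0.1238, 0, 0]]]'

```text
clock: 10.07
position: [0.6096, -0.1729, 0.2345]
orientation: [-2.053, -2.053, 0.322]
wrist_force: [0.3, -0.1, -1.4]
gripper_width: 0.0549
```

```bash
python3 - <<'E'
from h import *
s=avg(3); rep2(s); print(s['moment'])
for w in ((4,163.7,23),(3.8,163.9,21),(3.6,164,19),(3.5,164.1,17),(3.5,164.2,15)):
    q,Q=for_corner(*w); c0=q; print(w,*inc(q,Q,s))
E
```

```text
std mm [0.01 0.01 0.06]
t 10.22 F [-0.1  0.5  0.5] th [1.000e-02 2.598e+01 1.000e-02]
liptip_rear [1.850e+01 1.000e-01 1.826e+02] heel [8.500e+00 1.000e-01 1.619e+02] corner [4.400e+00 1.000e-01 1.639e+02] bead [-1.85e+01  1.00e-01  1.35e+02] 
[-0.06380612 -0.28367375 -0.08393675]
(4, 163.7, 23) [-0.0001 -0.0026  0.005 ] [-0.052  -0.0002  0.0002]
(3.8, 163.9, 21) [-0.0001 -0.0042  0.0082] [-0.0869 -0.0002  0.0002]
(3.6, 164, 19) [-0.0001 -0.0056  0.0114] [-0.1218 -0.0002  0.0002]
(3.5, 164.1, 17) [-0.0001 -0.0069  0.0147] [-0.1567 -0.0002  0.0002]
(3.5, 164.2, 15) [-0.0001 -0.0079  0.018 ] [-0.1916 -0.0002  0.0002]
```

Request:
send_rows --increments '[[0.05, [0, -0.0026, 0.005], [-0.052, 0, 0]], [0.05, [0, -0.0042, 0.0082], [-0.0869, 0, 0]], [0.05, [0, -0.0042, 0.0082], [-0.0869, 0, 0]]]'

```text
clock: 10.6
position: [0.6031, -0.1729, 0.2282]
orientation: [-2.102, -2.103, 0.237]
wrist_force: [1.6, 0.8, -0.5]
gripper_width: 0.0547
```

```bash
python3 - <<'E'
from h import *
s=avg(2); rep2(s); print(s['moment'])
for w in ((3.6,164,19),(3.5,164.1,17),(3.5,164.2,15)):
    q,Q=for_corner(*w); c0=q; print(w,*inc(q,Q,s))
E
```

```text
std mm [0.02 0.01 0.04]
t 10.7 F [0.5 0.1 0.9] th [1.000e-02 2.102e+01 2.000e-02]
liptip_rear [1.630e+01 1.000e-01 1.839e+02] heel [8.000e+00 1.000e-01 1.624e+02] corner [3.80e+00 1.00e-01 1.64e+02] bead [-16.6   0.2 133.3] 
[ 0.02641039 -0.28106945 -0.00217479]
(3.6, 164, 19) [-0.0001 -0.0017  0.0033] [-0.0352 -0.0002  0.0002]
(3.5, 164.1, 17) [-0.0001 -0.0032  0.0064] [-0.0701 -0.0002  0.0002]
(3.5, 164.2, 15) [-0.0001 -0.0046  0.0096] [-0.105  -0.0002  0.0002]
```

Request:
send_rows --increments '[[0.05, [0, -0.0009, 0.0016], [-0.0176, 0, 0]], [0.05, [0, -0.0017, 0.0031], [-0.0352, 0, 0]], [0.05, [0, -0.0017, 0.0031], [-0.0352, 0, 0]]]'

```text
clock: 11.08
position: [0.6005, -0.1729, 0.2253]
orientation: [-2.122, -2.122, 0.201]
wrist_force: [0.3, -0.6, 2.2]
gripper_width: 0.0552
```

```bash
python3 - <<'E'
from h import *
s=avg(2); rep2(s); print(s['moment'])
for w in ((3.5,164.1,17),(3.5,164.2,15)):
    q,Q=for_corner(*w); c0=q; print(w,*inc(q,Q,s))
E
```

```text
std mm [0.   0.01 0.02]
t 11.18 F [-0.4  0.1  3.1] th [1.000e-02 1.899e+01 3.000e-02]
liptip_rear [1.510e+01 1.000e-01 1.843e+02] heel [7.600e+00 1.000e-01 1.625e+02] corner [3.40e+00 1.00e-01 1.64e+02] bead [-1.590e+01  1.000e-01  1.325e+02] 
[ 0.04080883 -0.22361235  0.05493188]
(3.5, 164.1, 17) [-0.0001 -0.0014  0.003 ] [-0.0348 -0.0004  0.0001]
(3.5, 164.2, 15) [-0.0001 -0.0028  0.0061] [-0.0697 -0.0004  0.0001]
```

Request:
send_rows --increments '[[0.05, [0, -0.0007, 0.001], [-0.0174, 0, 0]], [0.05, [0, -0.0014, 0.0026], [-0.0348, 0, 0]], [0.05, [0, -0.0014, 0.0026], [-0.0348, 0, 0]]]'

```text
clock: 11.55
position: [0.5983, -0.1729, 0.2227]
orientation: [-2.14, -2.14, 0.166]
wrist_force: [-3.2, 0.5, 3.4]
gripper_width: 0.0546
```

```bash
python3 - <<'E'
from h import *
s=avg(2); rep2(s); print(s['moment'])
for w in ((3.5,164.4,16),(3.5,164.2,15)):
    q,Q=for_corner(*w); c0=q; print(w,*inc(q,Q,s))
c=cap('side'); im=c['image'][200:320,330:490,::-1]
cv2.imwrite(f'pics/side8.png',cv2.resize(im,None,fx=5,fy=5,interpolation=cv2.INTER_CUBIC))
E
```

```text
std mm [0.01 0.   0.02]
t 11.65 F [-3.3 -0.3  3.7] th [ 0.   17.06  0.04]
liptip_rear [1.420e+01 1.000e-01 1.848e+02] heel [7.500e+00 1.000e-01 1.628e+02] corner [3.200e+00 1.000e-01 1.641e+02] bead [-1.50e+01  1.00e-01  1.32e+02] 
[-0.0120258   0.35717519  0.00609385]
(3.5, 164.4, 16) [-0.0001 -0.0006  0.0013] [-0.0185 -0.0007 -0.    ]
(3.5, 164.2, 15) [-0.0001 -0.0013  0.0031] [-0.036  -0.0007 -0.    ]
```

View pics/side8.png

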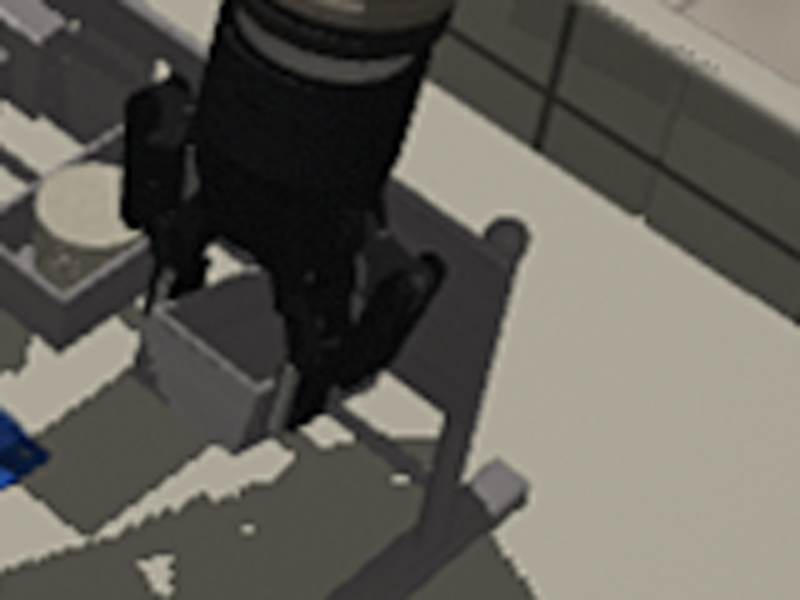

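Fx and the moment show the bead pressing on the rollers at about 17° tip. I'll release it here and back off along the fingers.

Request:
send_rows --increments '[[0.072, [0, 0, 0], [0, 0, 0]], [0.072, [0, 0, 0], [0, 0, 0]], [0.072, [0, 0, 0], [0, 0, 0]]]'

```text
clock: 12.08
position: [0.5989, -0.1728, 0.2224]
orientation: [-2.14, -2.14, 0.166]
wrist_force: [-0.3, -0.0, 0.6]
gripper_width: 0.072
```

```bash
python3 - <<'E'
from h import *
show(); c=cap('wrist','w9.png')
c=cap('side'); im=c['image'][200:320,330:490,::-1]
cv2.imwrite(f'pics/side9.png',cv2.resize(im,None,fx=5,fy=5,interpolation=cv2.INTER_CUBIC))
E
```

```text
t 12.07 p [ 0.5989 -0.1728  0.2224] phi -8.92 psi 0.0003 F [-0.3 -0.   0.6] M [ 0.03 -0.04 -0.  ] w 0.072 q [-0.38  0.66  1.23 -0.06  1.4  -1.94]
```

View pics/side9.png

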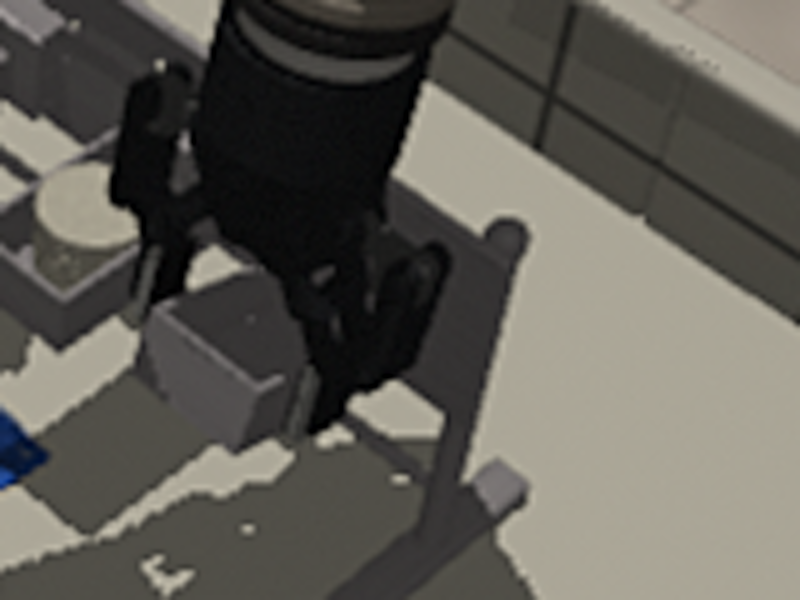

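View pics/w9.png

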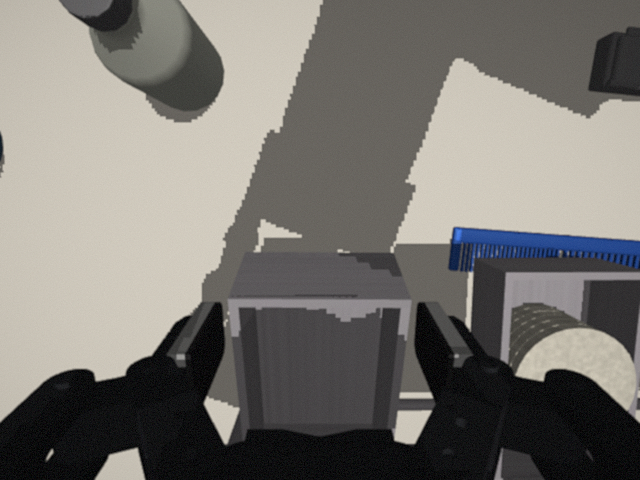

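Request:
send_rows --increments '[[0.072, [0, 0, -0.015], [0, 0, 0]], [0.072, [0, 0, -0.035], [0, 0, 0]], [0.072, [0, -0.02, -0.06], [0.08, 0, 0]], [0.03, [0, -0.04, -0.07], [0.157, 0, 0]], [0.0, [0, -0.05, -0.07], [0.157, 0, 0]], [0.0, [0, -0.05, -0.07], [0.157, 0, 0]], [0.0, [0, -0.05, -0.07], [0.157, 0, 0]]]'

```text
clock: 13.05
position: [0.5602, -0.1729, 0.2994]
orientation: [-2.053, -2.053, 0.322]
wrist_force: [0.2, -0.1, -0.2]
gripper_width: 0.0004
```

```bash
python3 - <<'E'
from h import *
show(); c=cap('wrist','w10.png'); W=cloud(c); np.save('w10W.npy',W)
m=(np.abs(W[...,1]-SY)<.024)&(W[...,0]>.55)&(W[...,0]<.66)&(W[...,2]>.12)&(W[...,2]<.22)
p=W[m]; f=p[p[:,0]<.60]
print(np.percentile(p,[1,50,99],axis=0))
for x in np.arange(.55,.66,.005):
    q=p[np.abs(p[:,0]-x)<.0025]
    if len(q): print(round(x,3),len(q),np.round([q[:,2].min(),np.median(q[:,2]),q[:,2].max()],4))
c=cap('side'); im=c['image'][200:320,330:490,::-1]
cv2.imwrite(f'pics/side10.png',cv2.resize(im,None,fx=5,fy=5,interpolation=cv2.INTER_CUBIC))
E
```

```text
t 13.05 p [ 0.5602 -0.1729  0.2994] phi -17.88 psi 0.0 F [ 0.2 -0.1 -0.2] M [ 0.   -0.12 -0.02] w 0.0004 q [-0.38  0.6   1.14 -0.12  1.69 -1.95]
[[ 0.56387245 -0.17730047  0.1375365 ]
 [ 0.61494708 -0.17292995  0.14234001]
 [ 0.6289544  -0.16793669  0.18546004]]
0.565 31 [0.1556 0.1638 0.1722]
0.57 33 [0.1697 0.1798 0.1859]
0.575 10 [0.185  0.1856 0.1865]
0.585 7 [0.1504 0.1514 0.1523]
0.59 15 [0.149  0.1501 0.1509]
0.595 14 [0.1475 0.1483 0.15  ]
0.6 15 [0.1465 0.1472 0.1488]
0.605 55 [0.1437 0.1452 0.1467]
0.61 94 [0.1415 0.144  0.1454]
0.615 103 [0.1409 0.1423 0.1445]
0.62 99 [0.1388 0.141  0.1421]
0.625 125 [0.1371 0.1393 0.141 ]
0.63 40 [0.1374 0.1382 0.1393]
```

View pics/side10.png

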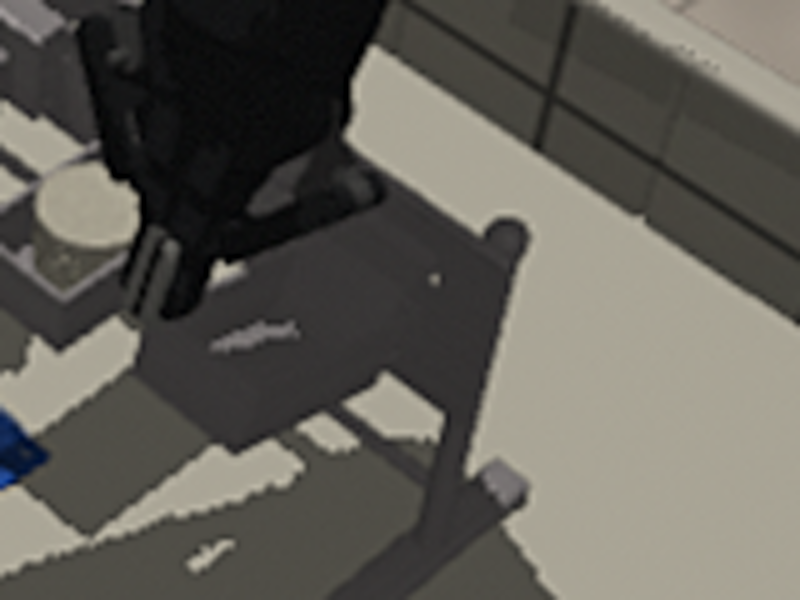

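View pics/w10.png

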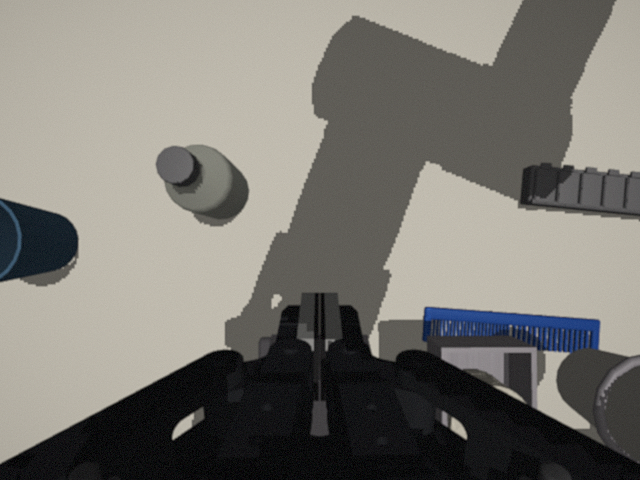

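```bash
python3 - <<'E'
from h import *
s=avg(2)
for tz in (.205,.188):
    print(*inc([.575,SY,tz+.073],toolR(0,0),s))
E
```

```text
std mm [0.   0.01 0.01]
[-0.0001  0.0205  0.0157] [-3.127e-01 -7.000e-04  3.000e-04]
[-0.0001  0.0258  0.0319] [-3.127e-01 -7.000e-04  3.000e-04]
```

Request:
send_rows --increments '[[0.0, [0, 0.005, 0.0], [-0.16, 0, 0]], [0.0, [0, 0.015, 0.005], [-0.3127, 0, 0]], [0.0, [0, 0.0205, 0.0157], [-0.3127, 0, 0]], [0.0, [0, 0.0205, 0.0157], [-0.3127, 0, 0]], [0.0, [0, 0.0205, 0.0157], [-0.3127, 0, 0]]]'

```text
clock: 13.88
position: [0.5752, -0.1729, 0.2779]
orientation: [-2.22, -2.221, 0.001]
wrist_force: [-0.4, 0.8, 0.2]
gripper_width: -0.0002
```

```bash
python3 - <<'E'
from h import *
show(); c=cap('wrist','w11.png'); W=cloud(c)
m=(np.abs(W[...,1]-SY)<.03)&(W[...,0]>.56)&(W[...,0]<.66)&(W[...,2]>.12)&(W[...,2]<.2)
p=W[m]; a=p[p[:,2]>.175]; print(np.percentile(a,[2,50,98],axis=0))
c=cap('side'); im=c['image'][200:320,330:490,::-1]
cv2.imwrite(f'pics/side11.png',cv2.resize(im,None,fx=5,fy=5,interpolation=cv2.INTER_CUBIC))
E
```

```text
t 13.88 p [ 0.5752 -0.1729  0.2779] phi -0.12 psi 0.0005 F [-0.4  0.8  0.2] M [-0.01 -0.03 -0.04] w -0.0002 q [-0.42  0.5   1.34 -0.    1.3  -1.99]
[[ 0.56849968 -0.20030927  0.17524969]
 [ 0.57160588 -0.17254965  0.18170445]
 [ 0.60440799 -0.14520515  0.18648032]]
```

View pics/w11.png

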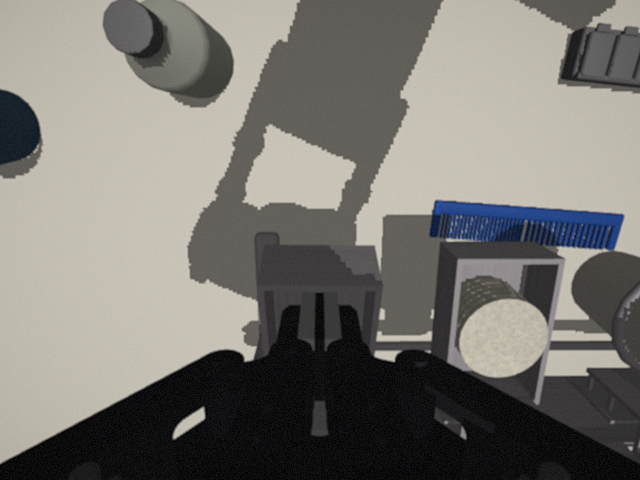

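View pics/side11.png

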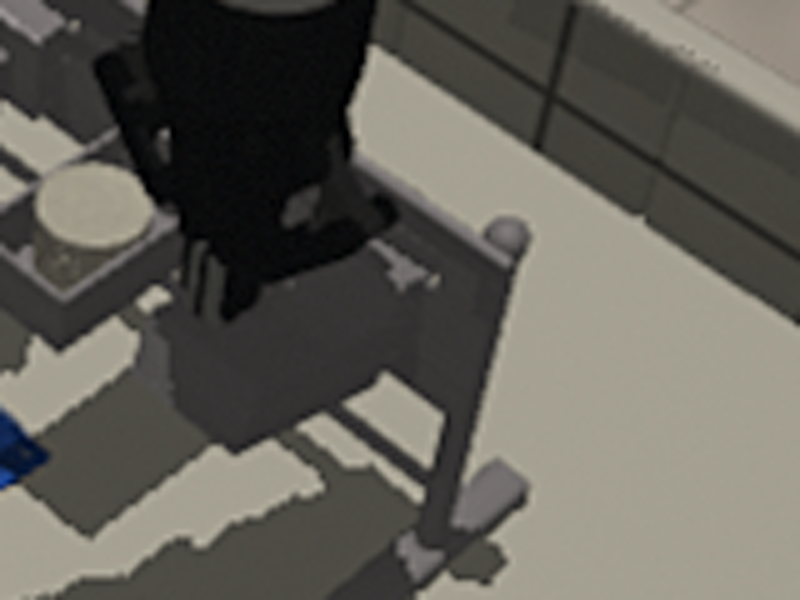

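Request:
send_rows --increments '[[0.0, [0, 0, 0.008], [0, 0, 0]], [0.0, [0, 0, 0.016], [0, 0, 0]], [0.0, [0, 0, 0.02], [0, 0, 0]], [0.0, [0, 0, 0.022], [0, 0, 0]], [0.0, [0, 0, 0.023], [0, 0, 0]]]'

```text
clock: 14.6
position: [0.5749, -0.1729, 0.2554]
orientation: [-2.221, -2.221, -0.001]
wrist_force: [0.4, 0.8, 0.0]
gripper_width: -0.0004
```

Request:
send_rows --increments '[[0.0, [0, 0, 0.001], [0, 0, 0]], [0.0, [0, 0, 0.002], [0, 0, 0]], [0.0, [0, 0, 0.003], [0, 0, 0]], [0.0, [0, 0, 0.003], [0, 0, 0]]]'

```text
clock: 15.1
position: [0.5748, -0.1729, 0.2523]
orientation: [-2.221, -2.221, -0.001]
wrist_force: [-0.9, -0.5, -0.1]
gripper_width: 0.0
```

Request:
send_rows --increments '[[0.0, [0, 0, 0.001], [0, 0, 0]], [0.0, [0, 0, 0.002], [0, 0, 0]], [0.0, [0, 0, 0.003], [0, 0, 0]], [0.0, [0, 0, 0.003], [0, 0, 0]]]'

```text
clock: 15.6
position: [0.5748, -0.1729, 0.2493]
orientation: [-2.221, -2.221, -0.001]
wrist_force: [0.2, -0.5, 0.5]
gripper_width: 0.0002
```

```bash
python3 - <<'E'
from h import *
show(); c=cap('wrist','w12.png'); W=cloud(c)
for c0 in (265,360):
  for r in range(225,300,6):
    print(r,np.round(W[r,c0+5],4),end=';')
  print()
c=cap('side'); im=c['image'][200:320,330:490,::-1]
cv2.imwrite(f'pics/side12.png',cv2.resize(im,None,fx=5,fy=5,interpolation=cv2.INTER_CUBIC))
E
```

```text
t 15.6 p [ 0.5748 -0.1729  0.2493] phi -0.03 psi 0.0001 F [ 0.2 -0.5  0.5] M [-0.03  0.    0.04] w 0.0002 q [-0.42  0.52  1.39  0.    1.23 -1.99]
225 [ 0.5848 -0.2136 -0.0006];231 [ 5.898e-01 -2.137e-01  1.000e-04];237 [ 0.5948 -0.2138  0.001 ];243 [ 0.5975 -0.2129  0.0091];249 [ 0.6017 -0.2127  0.0121];255 [ 0.5615 -0.1957  0.1451];261 [ 0.5628 -0.1952  0.1497];267 [ 0.5634 -0.1945  0.1557];273 [ 0.564  -0.1939  0.1614];279 [ 0.5649 -0.1934  0.1661];285 [ 0.5664 -0.1931  0.1688];291 [ 0.5673 -0.1927  0.1727];297 [ 0.5846 -0.197   0.1411];
225 [ 0.5844 -0.1349  0.0012];231 [ 5.899e-01 -1.345e-01 -3.000e-04];237 [ 0.5949 -0.1345  0.0007];243 [ 0.5999 -0.1344  0.0014];249 [ 6.055e-01 -1.341e-01  3.000e-04];255 [ 0.5614 -0.1517  0.1454];261 [ 0.5625 -0.1522  0.1505];267 [ 0.5631 -0.1529  0.1566];273 [ 0.5641 -0.1533  0.1611];279 [ 0.5655 -0.1537  0.1646];285 [ 0.5655 -0.1544  0.1708];291 [ 0.5674 -0.1545  0.1725];297 [ 0.5848 -0.1504  0.1406];
```

View pics/w12.png

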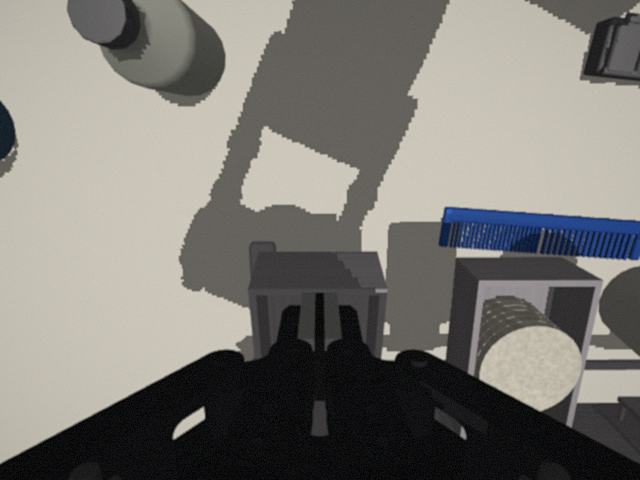

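View pics/side12.png

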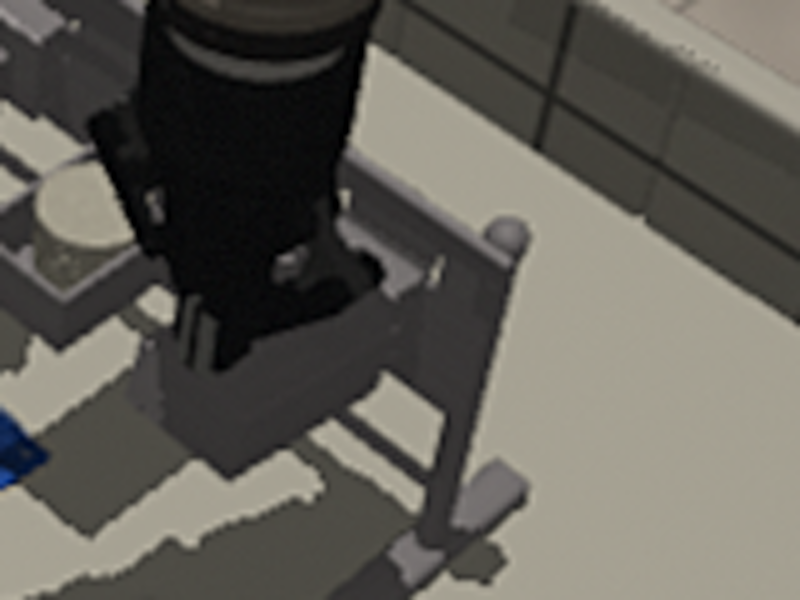

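Request:
send_rows --increments '[[0.0, [0, 0, 0.001], [0, 0, 0]], [0.0, [0, 0, 0.002], [0, 0, 0]], [0.0, [0, 0, 0.003], [0, 0, 0]], [0.0, [0, 0, 0.003], [0, 0, 0]]]'

```text
clock: 16.2
position: [0.5748, -0.1728, 0.2463]
orientation: [-2.221, -2.221, -0.001]
wrist_force: [-0.8, 0.2, 0.1]
gripper_width: -0.0
```

Request:
send_rows --increments '[[0.0, [0, 0, 0.001], [0, 0, 0]], [0.0, [0, 0, 0.002], [0, 0, 0]], [0.0, [0, 0, 0.003], [0, 0, 0]], [0.0, [0, 0, 0.003], [0, 0, 0]]]'

```text
clock: 16.7
position: [0.5749, -0.1729, 0.2435]
orientation: [2.221, 2.222, 0.001]
wrist_force: [0.7, 1.4, 1.3]
gripper_width: 0.0001
```

Request:
send_rows --increments '[[0.0, [0, 0, 0.001], [0, 0, 0]], [0.0, [0, 0, 0.002], [0, 0, 0]], [0.0, [0, 0, 0.003], [0, 0, 0]], [0.0, [0, 0, 0.003], [0, 0, 0]]]'

```text
clock: 17.2
position: [0.575, -0.1729, 0.2403]
orientation: [-2.221, -2.221, -0.001]
wrist_force: [0.9, -0.9, 2.1]
gripper_width: -0.0002
```

Request:
send_rows --increments '[[0.0, [0, 0, 0.001], [0, 0, 0]], [0.0, [0, 0, 0.002], [0, 0, 0]], [0.0, [0, 0, 0.003], [0, 0, 0]], [0.0, [0, 0, 0.003], [0, 0, 0]]]'

```text
clock: 17.7
position: [0.5746, -0.1728, 0.237]
orientation: [-2.22, -2.221, 0.0]
wrist_force: [0.9, -0.1, -0.7]
gripper_width: -0.0001
```

```bash
python3 - <<'E'
from h import *
s=avg(3); print(s['wrist_force']); c=cap('wrist','w13.png'); W=cloud(c)
for c0 in (260,370):
  for r in range(243,310,6):
    print(r,np.round(W[r,c0],4),end=';')
  print()
c=cap('side'); im=c['image'][200:320,330:490,::-1]
cv2.imwrite(f'pics/side13.png',cv2.resize(im,None,fx=5,fy=5,interpolation=cv2.INTER_CUBIC))
E
```

```text
std mm [0.04 0.02 0.06]
[ 0.25386677  0.20836965 -0.11306421]
243 [ 0.5962 -0.2205  0.001 ];249 [ 0.5984 -0.2193  0.01  ];255 [ 0.6021 -0.2189  0.0137];261 [ 0.5645 -0.2005  0.1328];267 [ 0.5649 -0.1995  0.1396];273 [ 0.5657 -0.1988  0.1448];279 [ 0.5661 -0.198   0.1509];285 [ 0.5663 -0.1972  0.1569];291 [ 0.5677 -0.1968  0.1597];297 [ 0.5681 -0.1961  0.1646];303 [ 0.5777 -0.1986  0.1499];309 [ 0.58   -0.1986  0.1511];
243 [ 5.965e-01 -1.316e-01 -1.000e-04];249 [ 0.6013 -0.1315  0.0009];255 [ 0.6064 -0.1313  0.001 ];261 [ 0.5641 -0.1493  0.1337];267 [ 0.5651 -0.1499  0.1389];273 [ 0.5655 -0.1507  0.1455];279 [ 0.5655 -0.1515  0.1522];285 [ 0.5666 -0.1519  0.1561];291 [ 0.5672 -0.1525  0.1609];297 [ 0.5682 -0.1529  0.1642];303 [ 0.5852 -0.1486  0.1344];309 [ 0.5878 -0.1486  0.1354];
```

View pics/w13.png

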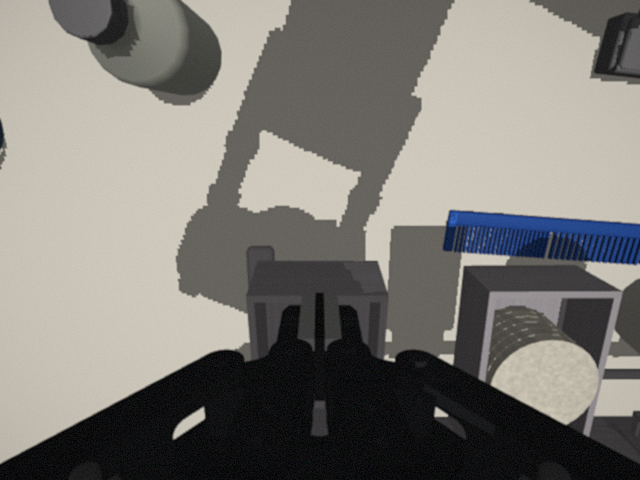

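View pics/side13.png

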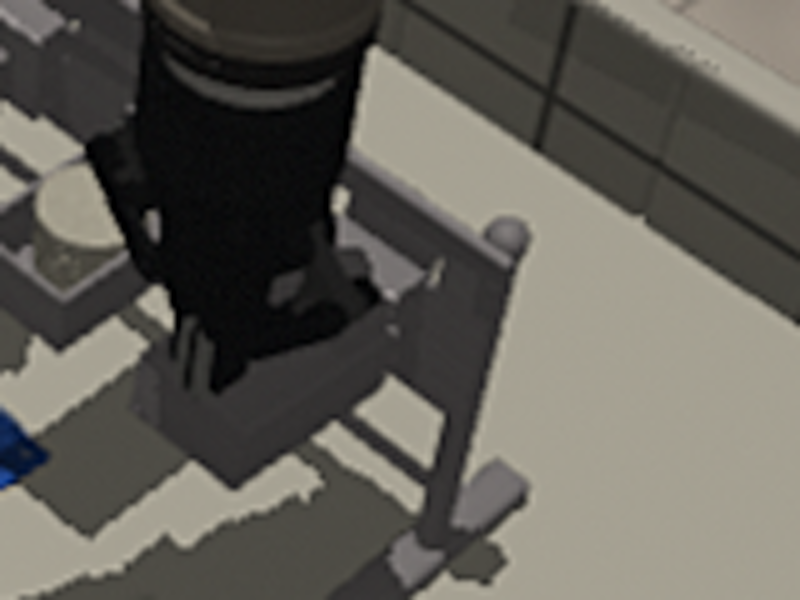

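Request:
send_rows --increments '[[0.0, [0, 0, 0.001], [0, 0, 0]], [0.0, [0, 0, 0.002], [0, 0, 0]], [0.0, [0, 0, 0.003], [0, 0, 0]], [0.0, [0, 0, 0.003], [0, 0, 0]]]'

```text
clock: 18.45
position: [0.5748, -0.1729, 0.2343]
orientation: [-2.221, -2.221, -0.001]
wrist_force: [0.2, -0.0, -0.3]
gripper_width: -0.0
```

Request:
send_rows --increments '[[0.0, [0, 0, 0.001], [0, 0, 0]], [0.0, [0, 0, 0.002], [0, 0, 0]], [0.0, [0, 0, 0.003], [0, 0, 0]], [0.0, [0, 0, 0.003], [0, 0, 0]]]'

```text
clock: 18.95
position: [0.5748, -0.1728, 0.2313]
orientation: [-2.221, -2.221, -0.001]
wrist_force: [0.5, 0.1, -0.2]
gripper_width: -0.0001
```

Request:
send_rows --increments '[[0.0, [0, 0, 0.001], [0, 0, 0]], [0.0, [0, 0, 0.002], [0, 0, 0]], [0.0, [0, 0, 0.002], [0, 0, 0]]]'

```text
clock: 19.32
position: [0.5748, -0.1728, 0.2293]
orientation: [-2.221, -2.221, -0.001]
wrist_force: [-0.4, -0.3, 0.1]
gripper_width: 0.0002
```

```bash
python3 - <<'E'
from h import *
s=avg(3); show(s); c=cap('wrist','w14.png'); W=cloud(c)
for c0 in (260,370):
  for r in range(249,322,6):
    print(r,np.round(W[r,c0],4),end=';')
  print()
E
```

```text
std mm [0.01 0.01 0.03]
t 19.48 p [ 0.5749 -0.1729  0.2294] phi 0.03 psi 0.0001 F [0. 0. 0.] M [0.   0.03 0.  ] w -0.0 q [-0.42  0.54  1.41  0.    1.18 -1.99]
249 [ 0.5975 -0.2188  0.0056];255 [ 0.6    -0.2179  0.0126];261 [ 0.6045 -0.218   0.0136];267 [ 0.6097 -0.2183  0.0129];273 [ 0.571  -0.2009  0.1241];279 [ 0.5713 -0.2     0.1307];285 [ 0.5714 -0.1991  0.1374];291 [ 0.5708 -0.1979  0.1453];297 [ 0.5711 -0.1972  0.1506];303 [ 0.5732 -0.1971  0.1518];309 [ 0.5804 -0.1987  0.1428];315 [ 0.5835 -0.1989  0.1424];321 [ 0.5858 -0.1988  0.1435];
249 [ 5.993e-01 -1.325e-01 -1.000e-04];255 [ 0.604  -0.1325  0.001 ];261 [ 0.6088 -0.1324  0.0016];267 [ 0.614  -0.1321  0.0013];273 [ 0.5712 -0.1488  0.1234];279 [ 0.5709 -0.1498  0.1317];285 [ 0.571  -0.1506  0.1384];291 [ 0.5711 -0.1514  0.1445];297 [ 0.5702 -0.1524  0.1526];303 [ 0.5729 -0.1523  0.1524];309 [ 0.5879 -0.1487  0.1278];315 [ 0.5907 -0.1487  0.1285];321 [ 0.5939 -0.1486  0.1285];
```

The front wall is now vertical at x=0.571 and the rim is level at z≈0.153, so it has snapped in. I'll retract and verify.

Request:
send_rows --increments '[[0.0, [0, 0, -0.03], [0, 0, 0]], [0.0, [0, -0.03, -0.07], [0, 0, 0]], [0.0, [0, -0.08, -0.11], [0, 0, 0]], [0.0, [0, -0.13, -0.13], [0, 0, 0]], [0.0, [0, -0.16, -0.14], [0, 0, 0]], [0.0, [0, -0.16, -0.14], [0, 0, 0]], [0.0, [0, -0.16, -0.14], [0, 0, 0]], [0.0, [0, -0.16, -0.14], [0, 0, 0]]]'

```text
clock: 20.52
position: [0.4155, -0.173, 0.3687]
orientation: [-2.22, -2.221, -0.0]
wrist_force: [0.0, 0.8, 0.2]
gripper_width: 0.0001
```

```bash
python3 - <<'E'
from h import *
show(); c=cap('wrist','w15.png'); W=cloud(c)
m=(np.abs(W[...,1]-SY)<.035)&(W[...,0]>.56)&(W[...,0]<.675)&(W[...,2]>.12)&(W[...,2]<.22)
p=W[m]
for x in np.arange(.565,.68,.005):
    q=p[np.abs(p[:,0]-x)<.0025]
    if len(q): print(round(x,3),len(q),np.round(np.percentile(q[:,2],[2,50,98]),4),np.round(np.percentile(q[:,1],[2,98]),4))
c=cap('side'); im=c['image'][180:330,290:490,::-1]
cv2.imwrite(f'pics/side15.png',cv2.resize(im,None,fx=4,fy=4,interpolation=cv2.INTER_CUBIC))
c=cap('scene'); cv2.imwrite(f'pics/scene15.png',c['image'][:,:,::-1])
for l in ['soap_dish','pill_organiser','lotion','comb']:
    print(l,[(np.round(b['position'],4),round(b['confidence'],2)) for b in optics.boxes_of('scene',l)[:2]],[(np.round(b['position'],4),round(b['confidence'],2)) for b in optics.boxes_of('side',l)[:2]])
E
```

```text
t 20.52 p [ 0.4155 -0.173   0.3687] phi -0.08 psi 0.0007 F [0.  0.8 0.2] M [-0.02 -0.04  0.04] w 0.0001 q [-0.57  0.16  1.59  0.    1.39 -2.14]
0.595 6 [0.1225 0.1234 0.1247] [-0.1764 -0.17  ]
0.6 50 [0.1217 0.1231 0.1242] [-0.1765 -0.168 ]
0.605 54 [0.1219 0.123  0.1246] [-0.1784 -0.167 ]
0.61 69 [0.1221 0.1235 0.1244] [-0.1784 -0.166 ]
0.615 59 [0.1221 0.1234 0.1247] [-0.1785 -0.166 ]
0.62 65 [0.1221 0.1235 0.1246] [-0.1785 -0.166 ]
0.625 61 [0.1223 0.1236 0.1248] [-0.1794 -0.1652]
0.63 71 [0.1225 0.1236 0.125 ] [-0.1795 -0.165 ]
0.635 32 [0.1223 0.1236 0.1242] [-0.1799 -0.1646]
soap_dish [(array([0.4836, 0.258 , 0.0102]), 0.88), (array([0.4807, 0.2648, 0.0259]), 0.4)] [(array([0.4738, 0.249 , 0.0125]), 0.71)]
pill_organiser [(array([0.4678, 0.0994, 0.0209]), 0.89)] [(array([0.4532, 0.0864, 0.0255]), 0.58)]
lotion [(array([ 0.4759, -0.2672,  0.0815]), 0.8)] [(array([ 0.4475, -0.2791,  0.0841]), 0.96)]
comb [] [(array([ 0.5844, -0.0178,  0.0045]), 0.77)]
```

View pics/side15.png

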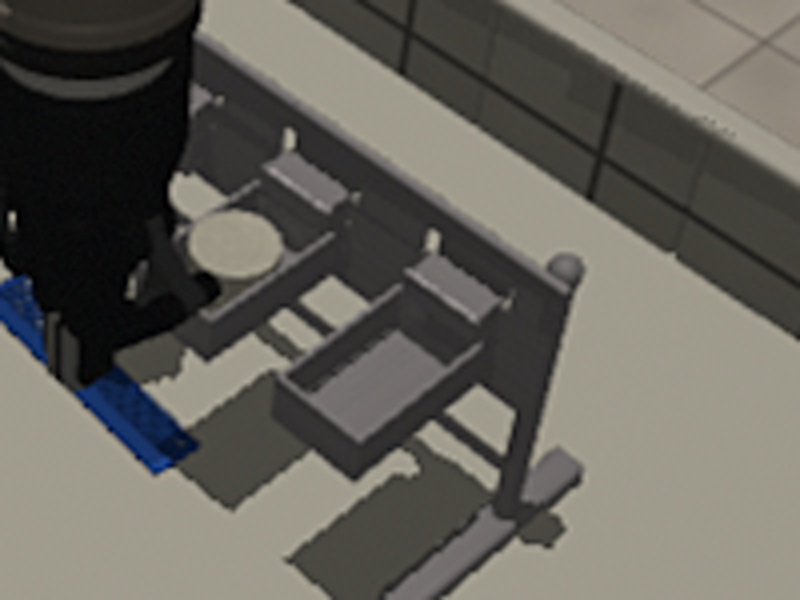

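View pics/w15.png

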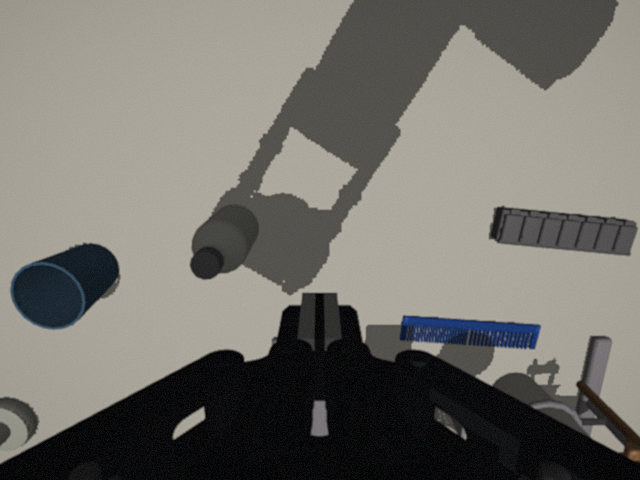

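View pics/scene15.png

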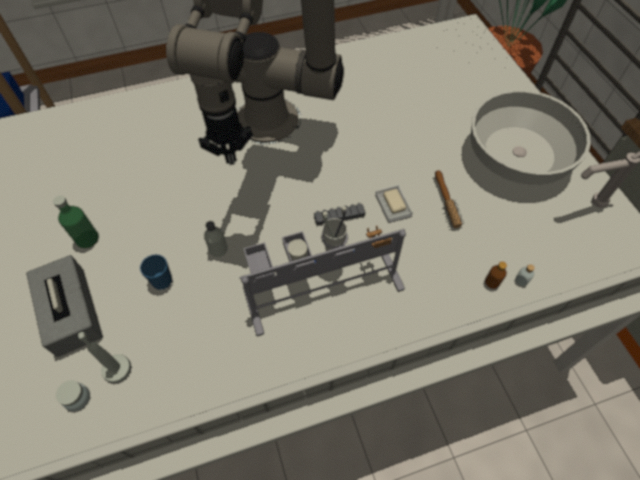

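```bash
python3 -c "
from h import *
print(bot.close_job()); show()"
```

```text
the job is handed in; nothing more can be done
None
the job is handed in; nothing more can be done
```

The chrome bin now hangs level in the free slot, the one at the right end of the rack. I handed the job in at about 21 s.

- **Hanging:** I gripped the bin across its width and tipped its front up 33°. I put the lip through the slot with no contact force, then eased it down until the bead pressed lightly on the rollers (about 3–4 N). I let go at about 17° tip. After release and retreat it rested by itself at about 16°.
- **Pressing in:** I pressed the front edge down with the closed fingertips. The readings I took during the press showed at most about 2 N, less than the 4–12 N you gave. They come only at the end of each short move, so the snap peak was probably missed.
- **Last checks:**
    - The bin's floor is flat at z = 0.1235 m; seated should give about 0.124 m.
    - The front wall is vertical at x ≈ 0.571 m, as expected when seated.
    - The gripper is clear of the bin.
    - The soap dish, pill organiser and lotion are where they were, within detection error.
- **Comb:** In the last pictures the detector missed the comb in the scene view. In the side view it reported the comb about 35 mm off, where the gripper hid part of it. The pictures show nothing touching it.

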